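# Lid the parts tins and weigh them on the desk balance

### The arm

A 6-joint arm with a two-finger parallel gripper is mounted at the origin on the work surface. World frame = base frame: x ahead of the robot, y to its left, z up, the work surface at z = 0. Lengths are in mm, angles in rad, forces in N, time in s.
With the tool pointing down it reaches from about 275 to 750 mm from the base axis. Payload 10.2 kg.
Tool frame: the origin (TCP) lies midway between the tips of the shut fingers; the grasp point (between the pads) lies 19 mm behind it; z points along the fingers, y is the line along which they close (so a half turn about z gives the same grasp; the last joint's range is limited). The gripper opens to 85 mm and grips with 20 to 120 N. Pads are 22 mm wide; open, the fingers measure 114 mm over their backs; the gripper's body (76 mm by 85 mm) begins 54 mm behind the grasp point. The pads swing forward as they close: fully open they stand 13 mm farther back than shut.
Start: joints at [-0.223, 0.313, 1.498, -0, 1.331, -0.223], TCP at [525.006, -0.013, 198.194] pointing down, gripper open.
Joint ranges: [-2.94, 2.94], [-0.97, 2.17], [0.19, 2.56], [-1.23, 4.37], [0.02, 3.11], [-2.88, 2.88]. Speed limits (rad/s): [2.39, 2.39, 3.01, 3.14, 3.14, 3.14].

### API

Orientations are given as a unit quaternion [w, x, y, z].
In Python, from rig import ctrl gives the robot as it stands.
- The arm moves only by the tool send_rows, never from a script. Its argument "targets" is a list of rows, each a list of 7 numbers: the closure, from -1 (fully open) to 1 (shut), so that 0 is half open, then the shift along the tool's x, y, z in m, then the turn, a rotation vector about the tool's x, y, z in rad. In form: [[claw, dx, dy, dz, ax, ay, az], ...]. A call has exactly 10 rows; each row shifts and turns the commanded pose from where the row before left it, along the tool's axes as they then stand; what a row does not reach is not made up. A row lasts 1/8 s, in which the tool goes at most 62.5 mm and 10.7 degrees, less where a joint would pass 70% of its speed; a pose out of reach is approached as far as the arm can. A call with a gripper value outside its range is refused whole. The fingers move at their own pace and stop on an object; "squeeze" is the grip in N (left out, the last holds). Time passes only in rows, so rows that do not move let the fingers close, or fill a call up. It gives the time, the measured TCP pose, the force, the opening and the grip force at its end, in the units of the state.
- ctrl.sense(): the state, without advancing time (a new reading comes with each control period).
- ctrl.capture(name): name is "scene" or "side" or "wrist"; returns a dict with "img" (420x560x3 uint8, red, green, blue), "camera_matrix" (3x3 intrinsics, pixels), "k1" (the pictures are not rectified: a ray, as slopes to the right and down, at radius r is drawn at 1 + k1 r^2 times it, then the intrinsics apply), "R" (3x3) and "t" (3): a world point X has camera coordinates R X + t. Camera axes: x right, y down, z forward; pixel columns grow to the right and rows downward; lengths in mm; the calibration is good to about 2 mm. A picture is of the moment at which its call begins. There is no depth.
- ctrl.finish_job(): hands the job in; it is judged then, once.
Trained networks look in a picture, given as the dict that the camera call returned (one of the last four; its "shot" number tells which), for a name from the list of things; names that differ only in an ending like _2 or _b are one class to them, and where a whole thing is asked for, a point or a joint stands for the part that bears it (a point fixed in the world has none). Each returns a list of dicts, best first, with "score" (0 to 1); they miss things now and then, are a little off and sometimes report something else, mostly with a low value. They report only what shows in the picture. A call takes as long as a camera call. They do not tell look-alikes from the thing itself.
- ctrl.boxes_of(query, picture): "extent" ([left, top, width, height] in pixels, round what is visible of it).
- ctrl.landmark_of(query, picture): "point" ([column, row] in pixels: a listed point, or the origin of a listed thing).
The state is a dict: "time_s": time; "joints": joint angles; "dq": joint speeds; "tau": joint torques, N m; "eef_pos": TCP position; "ee_rot": TCP orientation; "force": force on the tool from outside, world axes, zero at the start; "wrist_torque": the same for the moment, N m; "grip_width": opening from 0.0 (shut) to 1.0 (fully open); "grip_force": force on a finger pad.
Only numpy, scipy, OpenCV 4.12 (cv2) and the standard library are available. Lean on these libraries where they do the work, as an engineer would, in place of code of your own. Each camera call takes 0.05 s, during which the arm holds its last target. There are 200 camera calls.

### The job

Get the open parts tins on the desk ready for the post: close each with the lid of its own shape, stand all the closed tins upright on the balance's left-hand pan (left as the robot sees it), and set weights on the right-hand pan until the beam floats as near to level as the weights can bring it. The astronaut, tape roll and little black box are to be left alone.

Things in the scene. Friction and masses are not known exactly. Their poses are not given: they have to be found in the camera images.
- tin_round: Round tin, 48 mm diameter; origin at the centre of its underside, z up. A small open aluminium tin of keyboard parts, 42 mm high, 2 mm walls, clear inside for at least the top 20 mm, 100 to 165 g (what it weighs can only be found with the balance). It may be absent (two or three of the three tins are there)
- tin_square: Square tin, 46 x 46 mm, sides along its x and y; origin at the centre of its underside, z up. A small open aluminium tin of keyboard parts, 42 mm high, 2 mm walls, clear inside for at least the top 20 mm, 100 to 165 g (what it weighs can only be found with the balance). It may be absent (two or three of the three tins are there)
- tin_oblong: Oblong tin, 56 mm along its x, 36 mm along its y; origin at the centre of its underside, z up. A small open aluminium tin of keyboard parts, 42 mm high, 2 mm walls, clear inside for at least the top 20 mm, 100 to 165 g (what it weighs can only be found with the balance). It may be absent (two or three of the three tins are there)
- lid_round: Lid of the round tin: plate 48 mm across, plug 38 mm across; 20 g, always there, starts plug down. Origin at the centre of the plug's underside, z up. Black plug 6 mm high (drops into the mouth, 3 mm play a side), plate 4 mm thick of the tin's outline, on top a bar to grip: 28 mm along x, 14 mm wide along y, 14 mm high (24 mm over all). Seated, its origin is 36 mm above the tin's
- lid_square: Lid of the square tin: plate 46 x 46 mm, plug 36 x 36 mm; 20 g, always there, starts plug down. Origin at the centre of the plug's underside, z up. Black plug 6 mm high (drops into the mouth, 3 mm play a side), plate 4 mm thick of the tin's outline, on top a bar to grip: 28 mm along x, 14 mm wide along y, 14 mm high (24 mm over all). Seated, its origin is 36 mm above the tin's
- lid_oblong: Lid of the oblong tin: plate 56 x 36 mm, plug 46 x 26 mm (long side along x); 20 g, always there, starts plug down. Origin at the centre of the plug's underside, z up. Black plug 6 mm high (drops into the mouth, 3 mm play a side), plate 4 mm thick of the tin's outline, on top a bar to grip: 28 mm along x, 14 mm wide along y, 14 mm high (24 mm over all). Seated, its origin is 36 mm above the tin's
- weight_large_a: Large weight, 200 g: plain brass cylinder with a small knob on top, origin at the centre of its underside, z up; body 34 mm diameter and 28 mm high, 41 mm with the knob
- weight_large_b: The other large weight, 200 g, same shape
- weight_medium_a: Medium weight, 100 g: plain brass cylinder with a small knob on top, origin at the centre of its underside, z up; body 27 mm diameter and 22 mm high, 35 mm with the knob
- weight_medium_b: The other medium weight, 100 g, same shape
- weight_small: Small weight, 50 g: plain brass cylinder with a small knob on top, origin at the centre of its underside, z up; body 21 mm diameter and 18 mm high, 31 mm with the knob
- figurine: Bystander: white toy astronaut, 57 mm high, base 36 mm diameter, origin under its base; leave it alone
- tape_roll: Bystander: roll of clear tape lying flat, 54 mm diameter, 19 mm high; leave it alone
- dongle: Bystander: black box 50 x 20 x 12 mm; leave it alone
- balance: Grey two-pan balance standing on the desk, fixed; origin at the centre of its underside, x away from the robot, y to the robot's left. Base 120 x 260 mm, beam pivot 50 mm up. A white scale plate 70 mm wide (along y), 146 mm high, stands at the centre; a pointer moves over it on the far side
- left_pan (a point): Centre of the upper face of the left pan's floor (tins go here), axes as the balance's. A steel tray, 220 mm along x, 110 mm along y, with a 6 mm lip round its floor; it always stays horizontal, 100 mm to the balance's +y side; floor 85 mm above the desk when level, rising or sinking at most 25 mm
- right_pan (a point): The same for the right pan (weights go here), 100 mm to the balance's -y side; it rises as the left pan sinks
- beam (a joint): Tilt of the beam in rad: 0 is level, positive when the left pan is down. The empty balance is level. Wherever the things lie on the pans, the beam leans 1.2 rad per kg of difference (0.06 per 50 g), up to stops at 0.25 either way, and comes to rest within 2 s
Mind the look-alikes: they are no part of the job. What is shaped like the lid_round but green is not meant.

How it is judged (in metres and radians):
At the end, for the whole second after the job is handed in: Every tin present stands upright (within 0.12 rad) and still on the floor of the left pan, its own lid seated in its mouth (within 6 mm of centre, plate within 3 mm of the rim), and the beam is at rest within 0.04 rad of level (x of tin_round in the frame of left_pan between -0.11 and 0.11 m and y of tin_round in the frame of left_pan between -0.055 and 0.055 m and z of tin_round in the frame of left_pan between -0.004 and 0.004 m and angle between each of tin_round, tin_square, tin_oblong's own z axis and vertical below 0.12 rad and linear speed of each of tin_round, tin_square, tin_oblong below 0.03 m/s and horizontal distance between lid_round and tin_round below 0.006 m and z of lid_round in the frame of tin_round between 0.032 and 0.039 m and x of tin_square in the frame of left_pan between -0.11 and 0.11 m and y of tin_square in the frame of left_pan between -0.055 and 0.055 m and z of tin_square in the frame of left_pan between -0.004 and 0.004 m and horizontal distance between lid_square and tin_square below 0.006 m and z of lid_square in the frame of tin_square between 0.032 and 0.039 m and x of tin_oblong in the frame of left_pan between -0.11 and 0.11 m and y of tin_oblong in the frame of left_pan between -0.055 and 0.055 m and z of tin_oblong in the frame of left_pan between -0.004 and 0.004 m and horizontal distance between lid_oblong and tin_oblong below 0.006 m and z of lid_oblong in the frame of tin_oblong between 0.032 and 0.039 m and value of joint beam between -0.04 and 0.04 rad and velocity of joint beam between -0.04 and 0.04 rad/s); the robot touches nothing.
It fails at once if The astronaut is shifted by more than 60 mm (distance of figurine from where it was at the start of the episode above 0.06 m).
It fails at once if The tape roll is shifted by more than 60 mm (distance of tape_roll from where it was at the start of the episode above 0.06 m).
It fails at once if The little black box is shifted by more than 60 mm (distance of dongle from where it was at the start of the episode above 0.06 m).
It fails at once if The astronaut is knocked over (angle between figurine's own z axis and vertical above 0.6 rad).
Of tin_round, tin_square, tin_oblong only 2 to 3 are there at a start; the rules pass over those that are not, and their reading is None.
At some moment in a run one of lid_round, lid_square, lid_oblong, weight_large_a, weight_large_b, weight_medium_a, weight_medium_b, weight_small may be knocked a few centimetres aside while the robot is not near it.
It also fails if it takes over 210 s, if anything falls off the work surface, if the arm or the gripper's body presses on something with over 40 N, if the wrist force passes 120 N, or if a joint passes its speed limit or range.

## Working session

There is one attempt and no reset: what is moved stays moved. The work goes in short steps, Python scripts to look and compute and a tool call to move; the robot and the scene stay as the last step left them, time stands still between calls to the robot, and variables do not carry over. Pictures are saved under pics/ and viewed, at most 14 in all, crops included, and the job is handed in when it is done.

Besides the shell and the picture viewer there is one more tool, called after ">>>" by a JSON object that holds its "api" and its "payload", one argument or row to a line. send_rows: Moves the arm, as the interface text tells. Its arguments: {"type":"object","properties":{"targets":{"type":"array"},"squeeze":{"type":"number"}},"required":["targets"]}

```bash
ls; mkdir -p pics; cat > h.py <<'E'
from rig import ctrl
import numpy as np, cv2
def save(p,name,crop=None,scale=1):
    im=p["img"][:,:,::-1]
    if crop: l,t,w,h=crop; im=im[t:t+h,l:l+w]
    if scale!=1: im=cv2.resize(im,None,fx=scale,fy=scale,interpolation=cv2.INTER_CUBIC)
    cv2.imwrite("pics/"+name+".png",im)
def ray(p,uv):
    K=np.array(p["camera_matrix"]);d=np.array([(uv[0]-K[0,2])/K[0,0],(uv[1]-K[1,2])/K[1,1]])
    s=d.copy()
    for _ in range(20): s=d/(1+p["k1"]*(s@s))
    R=np.array(p["R"]);t=np.array(p["t"])
    return -R.T@t, R.T@np.array([s[0],s[1],1.])
def onz(p,uv,z):
    o,d=ray(p,uv); return o+d*(z-o[2])/d[2]
def tri(obs):
    A=np.zeros((3,3));b=np.zeros(3)
    for p,uv in obs:
        o,d=ray(p,uv);d=d/np.linalg.norm(d);M=np.eye(3)-np.outer(d,d);A+=M;b+=M@o
    X=np.linalg.solve(A,b); return X
def proj(p,X):
    c=np.array(p["R"])@np.array(X,float)+np.array(p["t"]);s=c[:2]/c[2];s=s*(1+p["k1"]*(s@s))
    K=np.array(p["camera_matrix"]);return K[0,0]*s[0]+K[0,2],K[1,1]*s[1]+K[1,2]
NAMES="tin_round tin_square tin_oblong lid_round lid_square lid_oblong weight_large_a weight_medium_a weight_small figurine tape_roll dongle balance left_pan right_pan".split()
E
python3 - <<'E'
from h import *
s=ctrl.sense();print({k:np.round(v,3).tolist() for k,v in s.items()})
ps=[ctrl.capture(n) for n in("scene","side","wrist")]
for n,p in zip(("scene","side","wrist"),ps):
    save(p,n+"0"); print(n,"cam",np.round(-np.array(p["R"]).T@p["t"]))
    for q in NAMES:
        r=ctrl.landmark_of(q,p)
        print(" ",q,[(np.round(d["point"]).tolist(),round(d["score"],2),np.round(onz(p,d["point"],0)[:2]).tolist()) for d in r if d["score"]>.3])
E
```

```text
pics
{'time_s': 0.0, 'joints': [-0.223, 0.313, 1.498, -0.0, 1.331, -0.223], 'dq': [-0.001, -0.001, -0.001, 0.0, 0.0, -0.001], 'tau': [-0.001, -41.226, -25.974, -0.0, 0.004, -0.0], 'eef_pos': [524.7, 0.053, 197.632], 'ee_rot': [-0.001, 0.707, 0.707, -0.0], 'force': [-0.192, 0.254, 0.189], 'wrist_torque': [0.019, 0.023, -0.026], 'grip_force': 0.0, 'grip_width': 1.0}
scene cam [1280.  313. 1053.]
  tin_round []
  tin_square [([403.0, 247.0], 0.75, [397.0, 350.0])]
  tin_oblong [([365.0, 235.0], 0.85, [390.0, 231.0])]
  lid_round [([228.0, 198.0], 0.52, [395.0, -223.0])]
  lid_square [([194.0, 188.0], 0.51, [394.0, -346.0])]
  lid_oblong [([341.0, 301.0], 0.51, [636.0, 228.0])]
  weight_large_a [([432.0, 276.0], 0.59, [471.0, 445.0]), ([152.0, 200.0], 0.42, [490.0, -450.0])]
  weight_medium_a [([388.0, 300.0], 0.7, [590.0, 346.0]), ([173.0, 212.0], 0.43, [511.0, -358.0])]
  weight_small [([188.0, 251.0], 0.49, [633.0, -237.0]), ([200.0, 224.0], 0.44, [528.0, -251.0])]
  figurine [([189.0, 248.0], 0.74, [621.0, -240.0])]
  tape_roll [([152.0, 198.0], 0.71, [485.0, -453.0]), ([395.0, 283.0
[... 1269 characters left out ...]
ight_pan [([320.0, 235.0], 0.65, [620.0, -28.0]), ([296.0, 303.0], 0.49, [537.0, -240.0])]
wrist cam [525.  76. 374.]
  tin_round []
  tin_square []
  tin_oblong []
  lid_round [([198.0, 330.0], 0.59, [403.0, -235.0]), ([276.0, 338.0], 0.57, [525.0, -250.0])]
  lid_square [([347.0, 332.0], 0.59, [635.0, -239.0])]
  lid_oblong []
  weight_large_a []
  weight_medium_a []
  weight_small [([277.0, 336.0], 0.55, [527.0, -246.0])]
  figurine [([350.0, 331.0], 0.92, [638.0, -236.0])]
  tape_roll []
  dongle [([331.0, 102.0], 0.62, [590.0, 97.0])]
  balance [([322.0, 187.0], 0.63, [585.0, -9.0])]
  left_pan [([332.0, 102.0], 0.77, [592.0, 96.0])]
  right_pan [([340.0, 288.0], 0.73, [617.0, -160.0])]
```

View pics/scene0.png

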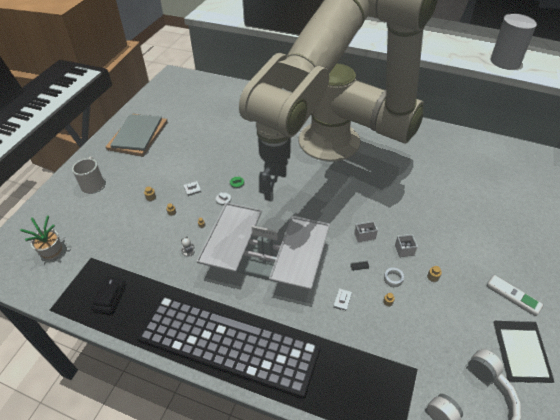

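View pics/side0.png

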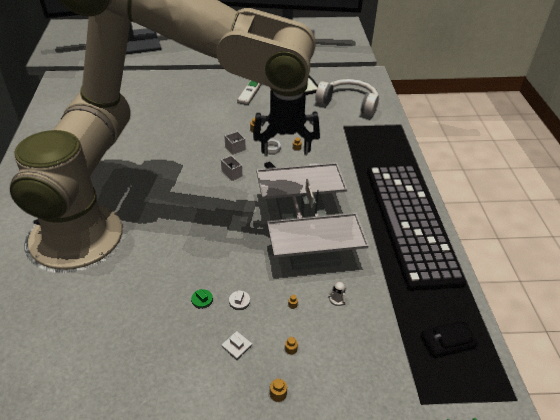

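Scene view: the two tins are at (365,231) and (403,246), and there is no round tin. White lids are at (193,188) square, (223,198) round and (342,299) oblong. The green ring-lid at (237,182) is the decoy.
Look-alikes for what I need:
- **Square lid:** (193,188) white square; the round white lid (223,198) and green (237,182) aren't wanted.
- **Oblong lid:** only (342,299).
- **Tins:** (365,231) and (403,246); the shape needs a close look.

Next I move the wrist camera over the tins.

```bash
cat >> h.py <<'E'
from scipy.spatial.transform import Rotation as Ro
def pose():
    s=ctrl.sense();q=np.array(s["ee_rot"]);return np.array(s["eef_pos"]),Ro.from_quat(q[[1,2,3,0]]),s
def close_dir():
    p,R,s=pose();y=R.as_matrix()[:,1];return np.arctan2(y[1],y[0])
def goto(x,y,z,yaw=None,frm=None):
    """print tool-frame shift (m) to reach xyz (mm); and tool turn az to have closing line at world angle yaw (deg), mod 180"""
    p,R,s=pose(); d=R.as_matrix().T@(np.array([x,y,z])-(p if frm is None else np.array(frm)))/1000
    out="shift(tool,m) %s"%np.round(d,4).tolist()
    if yaw is not None:
        a=(np.radians(yaw)-close_dir()+np.pi/2)%np.pi-np.pi/2
        out+=" turn az %.4f (do after shift)"%(-a)
    print(out," tilt",np.round(R.as_matrix()[:,2],3))
E
python3 - <<'E'
from h import *
p=ctrl.capture("wrist");print(np.round(p["R"],3),np.round(p["camera_matrix"]),p["k1"])
E
```

```text
[[ 1.     0.     0.001]
 [ 0.    -0.956  0.295]
 [ 0.001 -0.295 -0.956]] [[293.   0. 276.]
 [  0. 293. 209.]
 [  0.   0.   1.]] -0.04007123777677465
```

>>> {"api": "send_rows", "payload": {
  "targets": [
    [-1,0.04,-0.02,-0.005,0,0,0],
    [-1,0.04,-0.02,-0.005,0,0,0],
    [-1,0.04,-0.02,0,0,0,0],
    [-1,0.04,-0.02,0,0,0,0],
    [-1,0.04,-0.02,0,0,0,0],
    [-1,0.03,-0.02,0,0,0,0],
    [-1,0,0,0,0,0,0],
    [-1,0,0,0,0,0,0],
    [-1,0,0,0,0,0,0],
    [-1,0,0,0,0,0,0]
  ]
}}

```text
time_s: 3.7
eef_pos: [405.4, 229.4, 208.1]
ee_rot: [-0.0, 0.708, 0.707, -0.0]
force: [0.3, -0.1, -0.3]
grip_width: 1.003
grip_force: 0.0
```

```bash
python3 - <<'E'
from h import *
print(pose()[0])
p=ctrl.capture("wrist");save(p,"w1")
for q in ("tin_square","tin_oblong","lid_oblong","weight_large_a","weight_medium_a"):
  print(q,[(np.round(d["point"]).tolist(),round(d["score"],2),np.round(onz(p,d["point"],0)[:2]).tolist()) for d in ctrl.landmark_of(q,p) if d["score"]>.3])
E
```

```text
[405.38310144 229.43179971 208.12686882]
tin_square [([273.0, 81.0], 0.74, [402.0, 350.0])]
tin_oblong [([269.0, 177.0], 0.93, [396.0, 232.0])]
lid_oblong [([442.0, 179.0], 0.56, [629.0, 229.0])]
weight_large_a []
weight_medium_a [([433.0, 84.0], 0.94, [600.0, 349.0])]
```

View pics/w1.png

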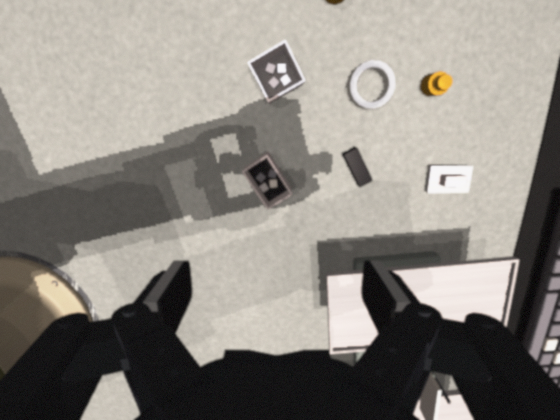

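The wrist view shows the square tin at (277,71), rotated about 25°, and the oblong tin at (268,180), long axis tilted. The oblong lid is at (450,179). Tape (372,85) and dongle (357,167) are nearby bystanders. Next I fit the outlines.

```bash
cat >> h.py <<'E'
def outline(w,d,n=40):
    if d==0:
        a=np.linspace(0,2*np.pi,4*n,endpoint=False);return np.c_[np.cos(a),np.sin(a)]*w/2,np.c_[np.cos(a),np.sin(a)]
    t=np.linspace(-.46,.46,n);P=[];N=[]
    for s in(1,-1):
        P+=[(x*w,s*d/2) for x in t]+[(s*w/2,x*d) for x in t];N+=[(0,s)]*n+[(s,0)]*n
    return np.array(P),np.array(N,float)
def fit(p,x,y,z,shapes,rng=18,yaws=range(0,180,5)):
    """shapes: list of (w,d,z) outlines, fit x,y,yaw(deg)"""
    g=cv2.GaussianBlur(cv2.cvtColor(p["img"],cv2.COLOR_RGB2GRAY).astype(np.float32),(0,0),1.0)
    gx=cv2.Sobel(g,cv2.CV_32F,1,0);gy=cv2.Sobel(g,cv2.CV_32F,0,1)
    K=np.array(p["camera_matrix"]);R=np.array(p["R"]);t=np.array(p["t"])
    O=[(outline(w,d),h) for w,d,h in shapes]
    def sc(v):
        c,s=np.cos(v[2]),np.sin(v[2]);M=np.array([[c,s],[-s,c]]);tot=0
        for (P,N),h in O:
            def pr(Q):
                W=np.c_[Q@M+v[:2],np.full(len(Q),h)]@R.T+t;q=W[:,:2]/W[:,2:];q=q*(1+p["k1"]*(q**2).sum(1,keepdims=True));return q@K[:2,:2].T+K[:2,2]
            a=pr(P);n=pr(P+N)-a;n/=np.linalg.norm(n,axis=1,keepdims=True);a=a.astype(np.float32)
            X=cv2.remap(gx,a[:,0],a[:,1],1)[:,0];Y=cv2.remap(gy,a[:,0],a[:,1],1)[:,0]
            tot+=np.mean(np.minimum(np.abs(X*n[:,0]+Y*n[:,1]),120))
        return tot/len(O)
    best=max((sc((x+i,y+j,np.radians(k))),x+i,y+j,np.radians(k)) for i in range(-rng,rng+1,2) for j in range(-rng,rng+1,2) for k in yaws)
    from scipy.optimize import minimize
    r=minimize(lambda v:-sc((v[0],v[1],v[2]/30)),[best[1],best[2],best[3]*30],method="Nelder-Mead",options=dict(initial_simplex=[[best[1],best[2],best[3]*30]]+[[best[1]+a,best[2]+b,best[3]*30+c] for a,b,c in((2,0,0),(0,2,0),(0,0,2))]))
    return np.round([r.x[0],r.x[1],np.degrees(r.x[2]/30),-r.fun],1)
SQ=[(46,46,42),(42,42,42)];OB=[(56,36,42),(52,32,42)];LSQ=[(46,46,10)];LOB=[(56,36,10)]
BAR=[(28,14,24)]
E
python3 - <<'E'
from h import *
p=ctrl.capture("wrist")
q=range(0,90,5)
print("sq",fit(p,402,348,42,SQ,yaws=q)); print("ob",fit(p,396,232,42,OB)); print("lob",fit(p,629,229,10,LOB), fit(p,629,229,10,LOB+BAR))
for h in (20,42,60):print(h,fit(p,402,348,h,[(46,46,h),(42,42,h)],yaws=q),fit(p,396,232,h,[(56,36,h),(52,32,h)]))
E
```

```text
sq [405.6 353.6  28.2 104.6]
ob [394.2 230.2 121.6  77.5]
lob [634.2 230.9   1.7 103.4] [634.3 230.7   1.5  79.9]
20 [405.5 359.2  28.6 117.8] [393.  228.3 123.   96.2]
42 [405.6 353.6  28.2 104.6] [394.2 230.2 121.6  77.5]
60 [404.6 350.2  28.5  89.2] [395.3 233.  118.   75.2]
```

>>> {"api": "send_rows", "payload": {
  "targets": [
    [-1,0,0.046,0,0,0,0],
    [-1,0,0.046,0,0,0,0],
    [-1,0,0.046,0,0,0,0],
    [-1,0,0.046,0,0,0,0],
    [-1,0,0.045,0,0,0,0],
    [-1,0,0,0.01,0,0,0.17],
    [-1,0,0,0.01,0,0,0.17],
    [-1,0,0,0.01,0,0,0.17],
    [-1,0,0,0.01,0,0,0.17],
    [-1,0,0,0.01,0,0,0.17]
  ]
}}

```text
time_s: 5.3
eef_pos: [634.0, 230.0, 157.7]
ee_rot: [-0.0, 0.937, 0.35, -0.0]
force: [0.1, -0.2, 0.6]
grip_width: 1.001
grip_force: 0.0
```

>>> {"api": "send_rows", "payload": {
  "targets": [
    [-1,0,0,0,0,0,0.17],
    [-1,0,0,0,0,0,0.17],
    [-1,0,0,0,0,0,0.17],
    [-1,0,0,0,0,0,0.17],
    [-1,0,0,0,0,0,0],
    [-1,0,0,0,0,0,0],
    [-1,0,0,0,0,0,0],
    [-1,0,0,0,0,0,0],
    [-1,0,0,0,0,0,0],
    [-1,0,0,0,0,0,0]
  ]
}}

```text
time_s: 6.55
eef_pos: [634.0, 230.0, 158.2]
ee_rot: [-0.0, 1.0, 0.021, 0.0]
force: [-0.7, -0.4, 0.2]
grip_width: 1.003
grip_force: 0.0
```

```bash
python3 - <<'E'
from h import *
p=ctrl.capture("wrist");save(p,"w2")
a=fit(p,634,231,10,LOB,yaws=range(-30,31,3)); b=fit(p,634,231,24,BAR,rng=10,yaws=range(-30,31,3));print(a,b)
print(ctrl.sense()["joints"]); goto(a[0],a[1],12,90+a[2])
E
```

```text
[633.  231.6   1.   99.5] [623.6 221.6   2.5  56.1]
[ 1.74706827e-01  6.81629875e-01  1.03301565e+00 -1.81082688e-06
  1.42706637e+00  1.70448290e+00]
shift(tool,m) [-0.0009, -0.0016, 0.1461] turn az 0.0236 (do after shift)  tilt [-0. -0. -1.]
```

View pics/w2.png

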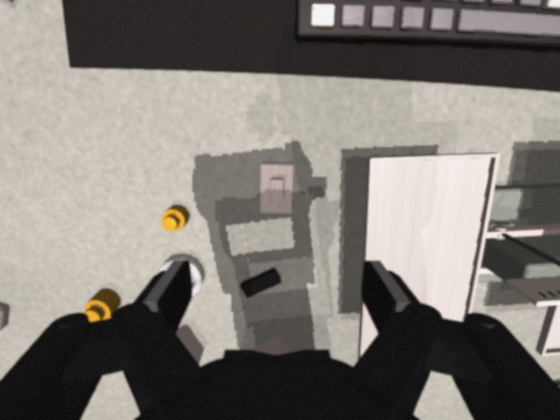

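>>> {"api": "send_rows", "payload": {
  "targets": [
    [-0.3,-0.001,-0.002,0.04,0,0,0.024],
    [-0.3,0,0,0.04,0,0,0],
    [-0.3,0,0,0.035,0,0,0],
    [-0.3,0,0,0.02,0,0,0],
    [-0.3,0,0,0.011,0,0,0],
    [-0.3,0,0,0,0,0,0],
    [1,0,0,0,0,0,0],
    [1,0,0,0,0,0,0],
    [1,0,0,0,0,0,0],
    [1,0,0,0,0,0,0]
  ],
  "squeeze": 40
}}

```text
time_s: 7.85
eef_pos: [633.0, 232.0, 12.4]
ee_rot: [-0.0, 1.0, 0.008, 0.0]
force: [0.4, -0.1, -0.2]
grip_width: -0.003
grip_force: 0.0
```

>>> {"api": "send_rows", "payload": {
  "targets": [
    [1,0,0,0,0,0,0],
    [1,0,0,-0.02,0,0,0],
    [1,0,0,-0.04,0,0,0],
    [1,0,0,-0.05,0,0,0],
    [1,0,0,-0.04,0,0,0],
    [1,0,0,0,0,0,0],
    [1,0,0,0,0,0,0],
    [1,0,0,0,0,0,0],
    [1,0,0,0,0,0,0],
    [1,0,0,0,0,0,0]
  ]
}}

```text
time_s: 9.1
eef_pos: [632.8, 231.9, 161.8]
ee_rot: [0.0, 1.0, 0.008, -0.0]
force: [-0.9, -0.5, -0.4]
grip_width: 0.002
grip_force: 0.0
```

```bash
python3 - <<'E'
from h import *
p=ctrl.capture("wrist");save(p,"w3")
goto(394,230.5,158); goto(394,230.5,158,121.6+90); goto(394,230.5,158,121.6-90)
P=pose();print(P[0],P[2]["joints"][5],np.degrees(close_dir()))
E
```

```text
shift(tool,m) [-0.2388, -0.0026, 0.004]  tilt [-0.001 -0.    -1.   ]
shift(tool,m) [-0.2388, -0.0026, 0.004] turn az 1.0361 (do after shift)  tilt [-0.001 -0.    -1.   ]
shift(tool,m) [-0.2388, -0.0026, 0.004] turn az 1.0361 (do after shift)  tilt [-0.001 -0.    -1.   ]
[632.8355014  231.93768848 161.92229159] 1.7318670079837826 -89.03690296202551
```

View pics/w3.png

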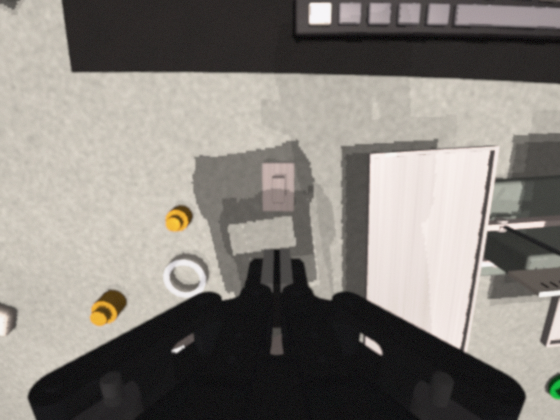

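```bash
python3 - <<'E'
from h import *
p=ctrl.capture("wrist");t=pose()[0]
print("tcp px",proj(p,t), "cam",-np.array(p["R"]).T@p["t"])
a=fit(p,634,231,10,LOB,yaws=range(-30,31,3));print(a, [proj(p,(a[0],a[1],h)) for h in (0,10,24)])
print(fit(p,a[0],a[1],24,BAR,rng=6,yaws=range(-9,10,3)))
for n in("scene","side"):
  c=ctrl.capture(n);print(n,[(d["point"],d["score"],onz(c,d["point"],0)) for d in ctrl.landmark_of("lid_oblong",c)][:2]);print(fit(c,634,231,10,LOB,yaws=range(-30,31,3)), proj(c,(633,232,0)))
  if n=="side": save(c,"s3",(230,80,140,140),4)
save(p,"w3c",(210,130,140,160),4)
E
```

```text
tcp px (np.float64(278.23799655142153), np.float64(239.9985804729558)) cam [708.04408315 234.53890082 337.91641577]
[6.328e+02 2.315e+02 5.000e-01 1.010e+02] [(np.float64(277.68257785785227), np.float64(185.7236043980761)), (np.float64(277.72521997763084), np.float64(187.62692165804376)), (np.float64(277.7891666468928), np.float64(190.48168811840185))]
[637.1 228.8  10.1  44.5]
scene [([341.8, 299.1], 0.61, array([630.00523342, 227.52108964,   0.        ]))]
[630.8 229.1   1.   67.8] (np.float64(343.09970569440276), np.float64(300.5091587306134))
side [([234.4, 173.7], 0.55, array([403.51243899, 232.14164938,   0.        ]))]
[642.4 258.8  17.4  59.8] (np.float64(312.8560159454624), np.float64(171.52914065078218))
```

View pics/w3c.png

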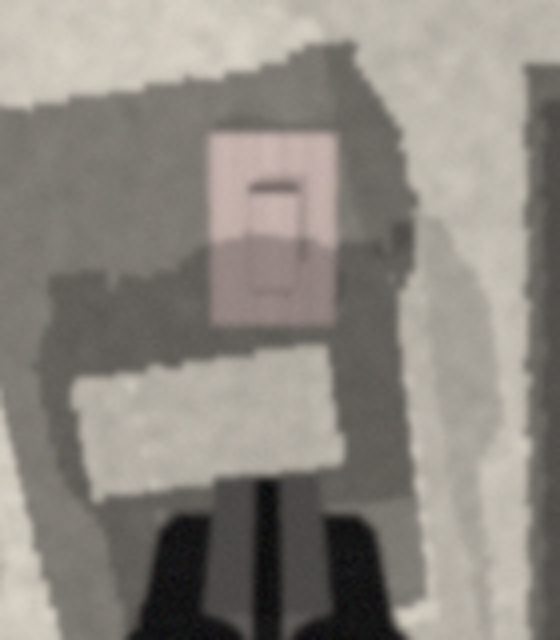

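The lid lies undisturbed at (633,232) and the fingers shut on nothing. In the crop the tips sit lower in the picture, at row 250, than the projected TCP at row 240. I check the tip height from the scene and side views.

```bash
python3 - <<'E'
from h import *
t=pose()[0];ims=[]
for n in("scene","side"):
  c=ctrl.capture(n);u=np.array(proj(c,t));print(n,u,[proj(c,t+[0,0,20])])
  l,tt=int(u[0])-45,int(u[1])-50
  im=cv2.resize(c["img"][tt:tt+90,l:l+90,::-1],None,fx=4,fy=4,interpolation=cv2.INTER_CUBIC)
  for dz,col in((0,(0,0,255)),(20,(0,255,0))):
    q=np.array(proj(c,t+[0,0,dz])); cv2.drawMarker(im,tuple(int(v) for v in (q-[l,tt])*4),col,cv2.MARKER_CROSS,10,1)
  q=np.array(proj(c,(633,232,24))); cv2.drawMarker(im,tuple(int(v) for v in (q-[l,tt])*4),(255,0,0),cv2.MARKER_CROSS,10,1)
  ims.append(im)
cv2.imwrite("pics/tips.png",np.hstack(ims))
E
```

```text
scene [349.47865229 265.17310192] [(np.float64(350.3631474234269), np.float64(260.25422176179563))]
side [316.76154077 125.20704272] [(np.float64(317.290211602411), np.float64(119.00176148703373))]
```

View pics/tips.png

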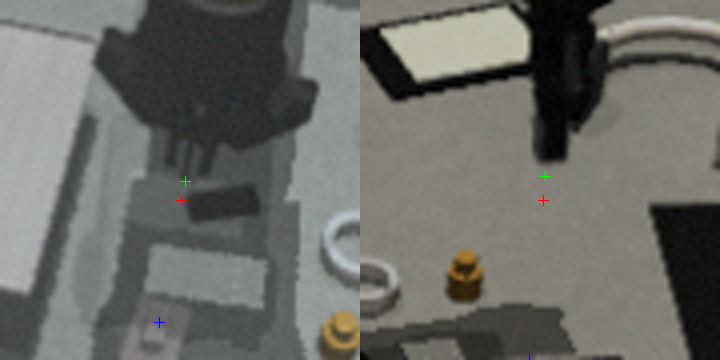

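```bash
python3 - <<'E'
from h import *
c=[ctrl.capture(n) for n in("scene","side","wrist")];t=pose()[0]
uv=[(354,257.5),(318.5,114.5),(276.5,250)]
print(t,tri(list(zip(c[:2],uv))),tri(list(zip(c,uv))))
for k in (1,2): pass
# weight ref: medium near (600,349) knob/body consistency scene+side of landmark
for q in("weight_medium_a","tape_roll","tin_oblong"):
  L=[(x,ctrl.landmark_of(q,x)) for x in c]
  for x,l in L: print(q,x["shot"],[(np.round(onz(x,d["point"],0)),round(d["score"],2)) for d in l[:3]])
E
```

```text
[632.93184996 231.96803989 162.21550353] [634.16546327 237.95559064 194.48285773] [636.2567937  236.07603085 194.35384717]
weight_medium_a 14 [(array([587., 349.,   0.]), 0.61), (array([ 522., -363.,    0.]), 0.41)]
weight_medium_a 15 [(array([602., 350.,   0.]), 0.54), (array([ 511., -369.,   -0.]), 0.49), (array([479., 464.,   0.]), 0.48)]
weight_medium_a 16 [(array([593., 347.,   0.]), 0.57)]
tape_roll 14 [(array([529., 349.,   0.]), 0.59)]
tape_roll 15 [(array([ 480., -452.,    0.]), 0.71), (array([529., 349.,  -0.]), 0.53)]
tape_roll 16 [(array([518., 344.,   0.]), 0.94)]
tin_oblong 14 [(array([518., 345.,   0.]), 0.64), (array([ 543., -144.,    0.]), 0.56)]
tin_oblong 15 [(array([ 537., -239.,    0.]), 0.67), (array([406., 239.,   0.]), 0.62)]
tin_oblong 16 [(array([588.,  -8.,   0.]), 0.74), (array([392., 232.,   0.]), 0.61)]
```

The real tips are about 32 mm above the reported TCP (194 against 162), so I correct for that: tip z ≈ reported z + 32. I try the grasp again with the reported z at −16.

>>> {"api": "send_rows", "payload": {
  "targets": [
    [-0.3,0,0,0,0,0,0],
    [-0.3,0,0,0.04,0,0,0],
    [-0.3,0,0,0.05,0,0,0],
    [-0.3,0,0,0.05,0,0,0],
    [-0.3,0,0,0.02,0,0,0],
    [-0.3,0,0,0.012,0,0,0],
    [-0.3,0,0,0.003,0,0,0],
    [-0.3,0,0,0.003,0,0,0],
    [-0.3,0,0,0,0,0,0],
    [-0.3,0,0,0,0,0,0]
  ]
}}

```text
time_s: 11.35
eef_pos: [633.2, 232.0, -15.2]
ee_rot: [-0.0, 1.0, 0.008, 0.0]
force: [-0.1, 0.2, -0.3]
grip_width: 0.649
grip_force: 0.0
```

>>> {"api": "send_rows", "payload": {
  "targets": [
    [1,0,0,0,0,0,0],
    [1,0,0,0,0,0,0],
    [1,0,0,0,0,0,0],
    [1,0,0,0,0,0,0],
    [1,0,0,0,0,0,0],
    [1,0,0,0,0,0,0],
    [1,0,0,0,0,0,0],
    [1,0,0,0,0,0,0],
    [1,0,0,0,0,0,0],
    [1,0,0,0,0,0,0]
  ]
}}

```text
time_s: 12.6
eef_pos: [633.1, 231.9, -15.6]
ee_rot: [-0.0, 1.0, 0.008, 0.0]
force: [0.4, -0.9, 4.0]
grip_width: 0.146
grip_force: 40.3
```

>>> {"api": "send_rows", "payload": {
  "targets": [
    [1,0,0,-0.02,0,0,0],
    [1,0,0,-0.06,0,0,0],
    [1,0,0,-0.06,0,0,0],
    [1,-0.01,0,-0.05,0,0,0],
    [1,-0.05,0,0,0,0,0],
    [1,-0.05,0,0,0,0,0],
    [1,-0.05,0,0,0,0,0],
    [1,-0.05,0,0,0,0,0],
    [1,-0.029,-0.0025,0,0,0,0],
    [1,0,0,0,0,0,0]
  ]
}}

```text
time_s: 13.85
eef_pos: [392.6, 230.7, 175.3]
ee_rot: [-0.0, 1.0, 0.009, 0.0]
force: [-0.2, 0.1, -0.6]
grip_width: 0.143
grip_force: 39.7
```

>>> {"api": "send_rows", "payload": {
  "targets": [
    [1,0,0,0,0,0,-0.17],
    [1,0,0,0,0,0,-0.17],
    [1,0,0,0,0,0,-0.17],
    [1,0,0,0,0,0,-0.17],
    [1,0,0,0,0,0,-0.17],
    [1,0,0,0,0,0,-0.17],
    [1,0,0,0,0,0,-0.17],
    [1,0,0,0,0,0,-0.17],
    [1,0,0,0,0,0,-0.17],
    [1,0,0,0,0,0,-0.17]
  ]
}}

```text
time_s: 15.1
eef_pos: [394.8, 230.3, 174.6]
ee_rot: [0.0, 0.652, 0.758, 0.0]
force: [0.4, 0.5, 0.8]
grip_width: 0.147
grip_force: 39.7
```

>>> {"api": "send_rows", "payload": {
  "targets": [
    [1,0,0,0,0,0,-0.17],
    [1,0,0,0,0,0,-0.17],
    [1,0,0,0,0,0,-0.066],
    [1,0,0,0,0,0,0],
    [1,0,0,0,0,0,0],
    [1,0,0,0,0,0,0],
    [1,0,0,0,0,0,0],
    [1,0,0,0,0,0,0],
    [1,0,0,0,0,0,0],
    [1,0,0,0,0,0,0]
  ]
}}

```text
time_s: 16.35
eef_pos: [393.9, 230.4, 174.2]
ee_rot: [0.0, 0.488, 0.873, 0.0]
force: [0.2, -0.4, -1.4]
grip_width: 0.144
grip_force: 39.7
```

```bash
python3 - <<'E'
from h import *
p=ctrl.capture("wrist");save(p,"w4")
a=fit(p,394,230.4,42,OB,yaws=range(100,145,3)); 
t,R,s=pose();print(a,t,s["joints"][5],np.degrees(close_dir()),s["grip_width"])
goto(a[0],a[1],25,a[2]-90)
# lid pose in hand
for z in (t[2]+18,t[2]+24): print(z,fit(p,t[0],t[1],z,[(56,36,z)],rng=14,yaws=range(100,145,3)))
E
```

```text
[390.5 240.1 124.2  69.1] [393.87862876 230.436526   174.19376002] -0.28032346238173206 31.624742239030265 0.1457749082007917
shift(tool,m) [0.01, 0.0022, 0.1492] turn az -0.0449 (do after shift)  tilt [-0.  0. -1.]
192.19376001890353 [394.2 231.5 122.3  59.2]
198.19376001890353 [390.  238.6 120.8  64.1]
```

View pics/w4.png

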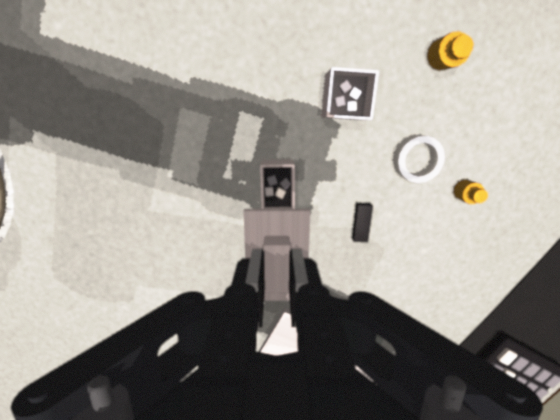

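>>> {"api": "send_rows", "payload": {
  "targets": [
    [1,-0.045,0,0,0,0,0],
    [1,0,0,0,0,0,0],
    [1,0,0,0,0,0,0],
    [1,0,0,0,0,0,0],
    [1,0,0,0,0,0,0],
    [1,0,0,0,0,0,0],
    [1,0,0,0,0,0,0],
    [1,0,0,0,0,0,0],
    [1,0,0,0,0,0,0],
    [1,0,0,0,0,0,0]
  ]
}}

```text
time_s: 17.65
eef_pos: [417.5, 192.1, 174.2]
ee_rot: [-0.0, 0.488, 0.873, -0.0]
force: [0.5, -0.3, -0.3]
grip_width: 0.147
grip_force: 39.7
```

```bash
python3 - <<'E'
from h import *
p=ctrl.capture("wrist")
for h in (38,42,46):
  a=fit(p,394,230.4,h,[(56,36,h),(52,32,h)],rng=10,yaws=range(100,145,3)); print(h,a)
  if h==42: goto(a[0],a[1],25,a[2]-90)
print(fit(p,405.6,353.6,42,SQ,rng=10,yaws=range(15,45,3)))
t=pose()[0];print(t)
E
```

```text
38 [396.4 231.7 122.9  91.7]
42 [396.7 232.5 124.7  88.2]
shift(tool,m) [0.0453, 0.0034, 0.1492] turn az -0.0537 (do after shift)  tilt [ 0. -0. -1.]
46 [396.8 233.2 122.5  85.4]
[404.9 353.6  28.3 117.2]
[417.52795199 192.10470562 174.19533232]
```

>>> {"api": "send_rows", "payload": {
  "targets": [
    [1,0.0452,0.0026,0,0,0,-0.025],
    [1,0,0,0.04,0,0,0],
    [1,0,0,0.04,0,0,0],
    [1,0,0,0.04,0,0,0],
    [1,0,0,0.015,0,0,0],
    [1,0,0,0.008,0,0,0],
    [1,0,0,0.004,0,0,0],
    [1,0,0,0.003,0,0,0],
    [1,0,0,0,0,0,0],
    [1,0,0,0,0,0,0]
  ]
}}

```text
time_s: 18.95
eef_pos: [396.2, 232.0, 24.5]
ee_rot: [0.0, 0.477, 0.879, 0.0]
force: [0.3, 0.7, -0.2]
grip_width: 0.148
grip_force: 39.7
```

```bash
python3 - <<'E'
from h import *
t,R,s=pose();print(t,s["force"],s["wrist_torque"]);p=ctrl.capture("side");u=proj(p,(396,232,40));save(p,"s4",(int(u[0])-45,int(u[1])-50,90,90),5)
E
```

```text
[396.22297936 232.03513554  24.51078818] [ 0.30100728  0.67811585 -0.19569148] [ 0.0470417   0.01724639 -0.04639422]
```

View pics/s4.png

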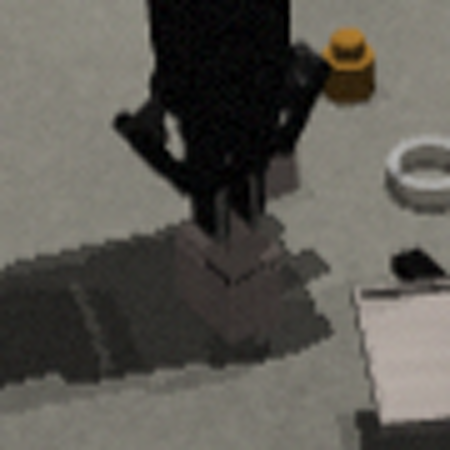

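The crop shows the oblong lid lined up over the tin with a thin black plug line at (230,270). I lower another 4 mm, release and rise.

>>> {"api": "send_rows", "payload": {
  "targets": [
    [1,0,0,0.002,0,0,0],
    [1,0,0,0.0015,0,0,0],
    [1,0,0,0,0,0,0],
    [0.3,0,0,0,0,0,0],
    [0.3,0,0,0,0,0,0],
    [0.3,0,0,0,0,0,0],
    [0.3,0,0,-0.03,0,0,0],
    [-0.3,-0.02,0,-0.06,0,0,0],
    [-0.5,-0.02,0,-0.06,0,0,0],
    [-0.5,0,0,0,0,0,0]
  ]
}}

```text
time_s: 20.25
eef_pos: [420.1, 198.5, 173.3]
ee_rot: [0.003, 0.477, 0.879, 0.003]
force: [0.1, 0.1, -1.2]
grip_width: 0.752
grip_force: 0.0
```

```bash
python3 - <<'E'
from h import *
t,R,s=pose();print(t,s["force"]);p=ctrl.capture("wrist");u=proj(p,(396,232,40));save(p,"w5",(int(u[0])-60,int(u[1])-60,120,120),4)
print(fit(p,396,232,46,[(56,36,46),(28,14,60)],rng=10,yaws=range(105,141,3)))
print(fit(p,396,232,46,[(56,36,46)],rng=10,yaws=range(105,141,3)))
E
```

```text
[420.08343498 198.47556058 173.26041428] [ 0.11686367  0.05644832 -1.20784446]
[395.  233.5 123.2  50.4]
[395.7 233.6 121.3  82. ]
```

View pics/w5.png

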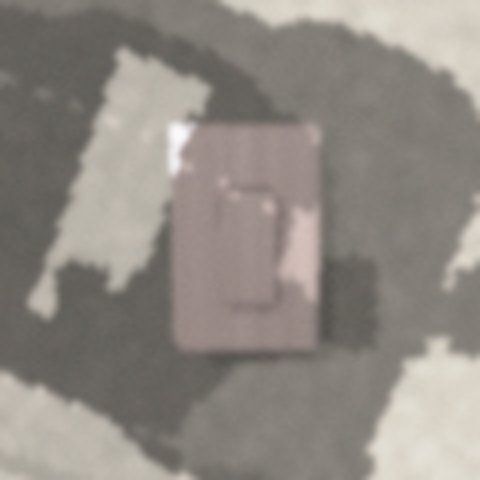

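Lid seated flush on the oblong tin. Next I locate the pans.

```bash
python3 - <<'E'
from h import *
for n in ("scene","side","wrist"):
  p=ctrl.capture(n)
  for nm,y0 in (("L",90),("R",-110)):
    if n=="wrist" and nm=="R": continue
    print(n,nm,fit(p,585,y0,91,[(220,110,91)],rng=26,yaws=range(-12,13,3)))
goto(396,232,-20); 
E
```

```text
scene L [577.7  87.8   5.1  78.7]
scene R [ 602.7 -109.6    6.3   73.8]
side L [569.9  91.7   4.5  93.9]
side R [ 596.1 -114.5    4.6   88.9]
wrist L [574.5  89.    2.6  53.4]
shift(tool,m) [0.0389, 0.0012, 0.1881]  tilt [-0.003 -0.    -1.   ]
```

>>> {"api": "send_rows", "payload": {
  "targets": [
    [-0.5,0.041,0.003,0,0,0,0],
    [-0.5,0,0,0.05,0,0,0],
    [-0.5,0,0,0.05,0,0,0],
    [-0.5,0,0,0.05,0,0,0],
    [-0.5,0,0,0.03,0,0,0],
    [-0.5,0,0,0.01,0,0,0],
    [-0.5,0,0,0,0,0,0],
    [-0.5,0,0,0,0,0,0],
    [-0.5,0,0,0,0,0,0],
    [-0.5,0,0,0,0,0,0]
  ]
}}

```text
time_s: 21.7
eef_pos: [398.0, 234.9, -20.2]
ee_rot: [0.0, 0.477, 0.879, 0.0]
force: [-0.1, -0.3, 0.2]
grip_width: 0.753
grip_force: 0.0
```

>>> {"api": "send_rows", "payload": {
  "targets": [
    [1,0,0,0,0,0,0],
    [1,0,0,0,0,0,0],
    [1,0,0,0,0,0,0],
    [1,0,0,0,0,0,0],
    [1,0,0,0,0,0,0],
    [1,0,0,-0.04,0,0,0],
    [1,0,0,-0.06,0,0,0],
    [1,0,0,-0.06,0,0,0],
    [1,0,0,-0.04,0,0,0],
    [1,0,0,0,0,0,0]
  ]
}}

```text
time_s: 22.95
eef_pos: [398.9, 235.2, 181.5]
ee_rot: [0.002, 0.477, 0.879, 0.002]
force: [-0.6, -0.6, -3.3]
grip_width: 0.416
grip_force: 41.1
```

```bash
python3 - <<'E'
from h import *
t,R,s=pose();print(t,s["force"],s["grip_width"],s["joints"])
a=np.radians(5.5);c=np.array([577,89]);
for k in (-52,52): print(k,c+k*np.array([np.cos(a),np.sin(a)]))
x,y=c+52*np.array([np.cos(a),np.sin(a)])
goto(x,y,180,5.5);goto(x,y,180,95.5)
E
```

```text
[398.89759972 235.22797111 181.50225259] [-0.58595386 -0.60176972 -3.28831846] 0.41556416751103603 [ 2.78913294e-01  1.87609347e-01  1.70466732e+00  6.11182999e-05
  1.24386896e+00 -2.98184364e-01]
-52 [525.23939768  84.01602087]
52 [628.76060232  93.98397913]
shift(tool,m) [-0.2438, 0.1156, 0.0025] turn az 0.4811 (do after shift)  tilt [ 0.005  0.002 -1.   ]
shift(tool,m) [-0.2438, 0.1156, 0.0025] turn az -1.0897 (do after shift)  tilt [ 0.005  0.002 -1.   ]
```

>>> {"api": "send_rows", "payload": {
  "targets": [
    [1,-0.049,0.023,0,0,0,0],
    [1,-0.049,0.023,0,0,0,0],
    [1,-0.049,0.023,0,0,0,0],
    [1,-0.049,0.023,0,0,0,0],
    [1,-0.048,0.0236,0,0,0,0],
    [1,0,0,0,0,0,0.16],
    [1,0,0,0,0,0,0.16],
    [1,0,0,0,0,0,0.161],
    [1,0,0,0,0,0,0],
    [1,0,0,0,0,0,0]
  ]
}}

```text
time_s: 24.2
eef_pos: [627.4, 93.4, 178.2]
ee_rot: [-0.001, 0.671, 0.741, -0.001]
force: [0.0, 0.7, -1.9]
grip_width: 0.414
grip_force: 41.2
```

```bash
python3 - <<'E'
from h import *
t,R,s=pose();print(t,s["force"],s["grip_width"],np.degrees(close_dir()))
ims=[]
p=ctrl.capture("wrist");print(fit(p,577,89,91,[(220,110,91)],rng=16,yaws=range(-3,13,3)));save(p,"w6")
goto(628.8,94,48,5.5)
E
```

```text
[627.44019336  93.41395259 178.16801175] [ 0.00234261  0.65815315 -1.91337032] 0.4141497804910714 5.675854456959204
[577.1  98.6   6.   65.6]
shift(tool,m) [0.0004, 0.0015, 0.1305] turn az 0.0025 (do after shift)  tilt [-0.001  0.    -1.   ]
```

View pics/w6.png

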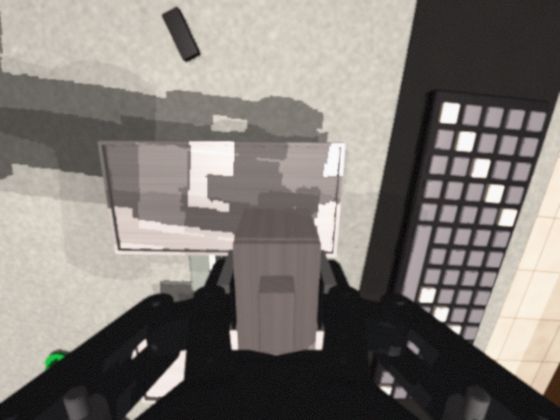

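>>> {"api": "send_rows", "payload": {
  "targets": [
    [1,0.004,0.0015,0.04,0,0,0],
    [1,0,0,0.04,0,0,0],
    [1,0,0,0.015,0,0,0],
    [1,0,0,0.01,0,0,0],
    [1,0,0,0.006,0,0,0],
    [1,0,0,0.005,0,0,0],
    [1,0,0,0.005,0,0,0],
    [1,0,0,0.004,0,0,0],
    [1,0,0,0.003,0,0,0],
    [1,0,0,0.002,0,0,0]
  ]
}}

```text
time_s: 25.5
eef_pos: [629.0, 97.5, 49.3]
ee_rot: [0.0, 0.672, 0.74, 0.0]
force: [0.3, -0.0, -0.1]
grip_width: 0.418
grip_force: 41.3
```

>>> {"api": "send_rows", "payload": {
  "targets": [
    [1,0,0,0,0,0,0],
    [0,0,0,0,0,0,0],
    [0,0,0,0,0,0,0],
    [0,0,0,0,0,0,0],
    [0,0,0,0,0,0,0],
    [0,0,0,-0.02,0,0,0],
    [0,0,0,-0.05,0,0,0],
    [-0.3,-0.03,0,-0.06,0,0,0],
    [-0.3,-0.05,0,-0.04,0,0,0],
    [-0.3,0,0,0,0,0,0]
  ]
}}

```text
time_s: 26.75
eef_pos: [637.5, 18.2, 217.5]
ee_rot: [0.003, 0.674, 0.739, 0.002]
force: [-0.0, -0.2, -0.7]
grip_width: 0.648
grip_force: 0.0
```

```bash
python3 - <<'E'
from h import *
t,R,s=pose();print(t,s["force"],s["grip_width"])
p=ctrl.capture("wrist");save(p,"w7",(60,20,420,310),1.5)
E
```

```text
[637.49723188  18.16888774 217.47124103] [-0.02884276 -0.2369373  -0.73194997] 0.6481566557302995
```

View pics/w7.png

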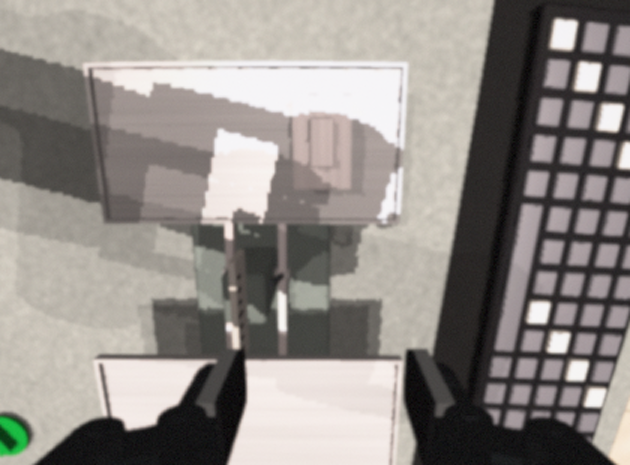

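The oblong tin stands on the left pan with its lid on, at crop (322,150). I go to the square lid.

>>> {"api": "send_rows", "payload": {
  "targets": [
    [-0.3,-0.042,-0.035,0,0,0,0],
    [-0.3,-0.042,-0.035,0,0,0,0],
    [-0.3,-0.042,-0.035,0,0,0,0],
    [-0.3,-0.042,-0.035,0,0,0,0],
    [-0.3,-0.042,-0.035,0,0,0,0],
    [-0.3,-0.042,-0.035,0,0,0,0],
    [-0.3,-0.042,-0.035,0,0,0,0],
    [-0.3,-0.043,-0.032,0.02,0,0,0],
    [-0.3,0,0,0.02,0,0,0],
    [-0.3,0,0,0,0,0,0]
  ]
}}

```text
time_s: 28.05
eef_pos: [392.3, -339.4, 172.1]
ee_rot: [-0.002, 0.672, 0.74, 0.001]
force: [0.3, 0.3, 0.2]
grip_width: 0.652
grip_force: 0.0
```

```bash
python3 - <<'E'
from h import *
t,R,s=pose();print(t,np.degrees(close_dir()),s["joints"][5])
p=ctrl.capture("wrist");save(p,"w8")
for q in ("lid_square","lid_round"): print([(np.round(d["point"]),round(d["score"],2),np.round(onz(p,d["point"],0)[:2])) for d in ctrl.landmark_of(q,p)])
a=fit(p,395,-345,10,LSQ,rng=24,yaws=range(0,90,5));print(a)
for y0 in (a[2],a[2]+90): b=fit(p,a[0],a[1],24,BAR,rng=6,yaws=range(int(y0)-10,int(y0)+11,3));print(b)
for y0 in (a[2],a[2]+90): goto(a[0],a[1],-15,y0+90)
E
```

```text
[ 392.33183036 -339.39614258  172.0650442 ] 5.513139036290659 -1.0357608561032063
[(array([282., 190.]), 0.6, array([ 400., -345.]))]
[(array([300.,  91.]), 0.86, array([ 408., -230.])), (array([225.,  74.]), 0.84, array([ 324., -221.]))]
[ 400.9 -347.5   44.6   85.6]
[ 408.5 -340.    56.7   62.9]
[ 399.7 -342.5  131.    58.1]
shift(tool,m) [-0.0079, 0.0066, 0.1897] turn az 0.8899 (do after shift)  tilt [ 0. -0. -1.]
shift(tool,m) [-0.0079, 0.0066, 0.1897] turn az -0.6809 (do after shift)  tilt [ 0. -0. -1.]
```

View pics/w8.png

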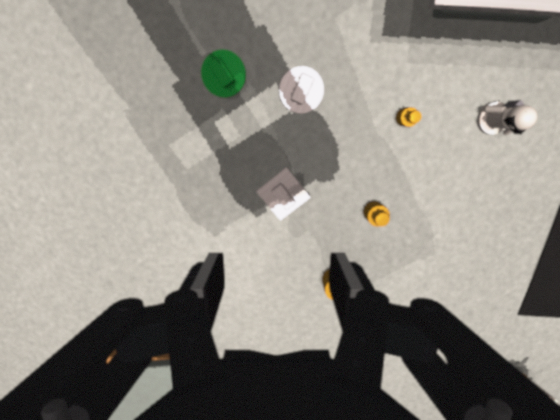

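The wrist view shows the white square lid at (284,193). The round white lid is at (301,88), and the green decoy at (224,73) is left alone. I work out the bar direction numerically.

```bash
python3 - <<'E'
from h import *
for n in ("wrist","side","scene"):
  p=ctrl.capture(n); a=fit(p,400.5,-346.5,10,LSQ,rng=8,yaws=range(30,60,3)); print(n,a)
  for y0 in (45,135): print("  ",y0,fit(p,a[0],a[1],24,BAR,rng=4,yaws=range(y0-4,y0+5,2)),fit(p,a[0],a[1],24,BAR+[(28,14,10)],rng=4,yaws=range(y0-4,y0+5,2)))
  if n=="wrist": W=p
  g=p["img"]; u=np.array(proj(p,(a[0],a[1],17)))
  k={"wrist":(34,8),"side":(16,17),"scene":(16,17)}[n];l,t=(u-k[0]/1).astype(int)
  im=cv2.resize(g[t:t+2*k[0],l:l+2*k[0],::-1],(260,400),interpolation=cv2.INTER_CUBIC) if 0 else cv2.resize(g[t:t+2*k[0],l:l+2*k[0],::-1],(260,260),interpolation=cv2.INTER_CUBIC)
  im=cv2.normalize(im,None,0,255,cv2.NORM_MINMAX)
  globals().setdefault("I",[]).append(im)
cv2.imwrite("pics/bar.png",np.hstack(I))
E
```

```text
wrist [ 400.8 -347.7   44.2   86.6]
   45 [ 404.3 -359.7   32.1   78.8] [ 409.3 -342.1   54.7   60.9]
   135 [ 397.7 -344.1  141.4   52.2] [ 399.8 -343.4  131.6   50.2]
side [ 401.4 -346.8   44.5   87.4]
   45 [ 411.7 -356.8   43.4  101. ] [ 413.6 -354.6   55.    88.8]
   135 [ 400.7 -346.2  129.9   72.7] [ 408.1 -351.6  145.5   73.7]
scene [ 400.9 -349.8   40.7   67.7]
   45 [ 397.4 -357.1   37.3   81.6] [ 399.2 -359.3   27.4   73.9]
   135 [ 398.1 -346.6  127.1   61.9] [ 400.3 -349.   126.2   59.4]
```

View pics/bar.png

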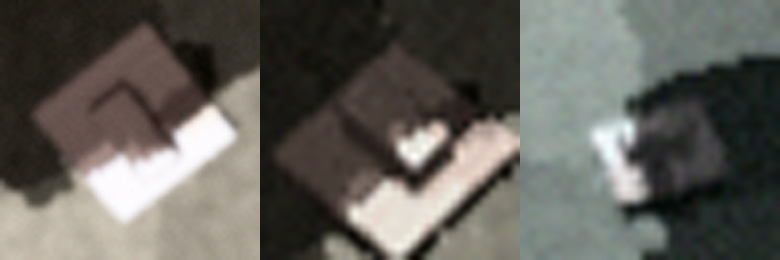

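The bar runs from upper left to lower right in the wrist crop, so its long axis is about 134° and I close at 44.5°.

>>> {"api": "send_rows", "payload": {
  "targets": [
    [-0.3,-0.008,0.0065,0.02,0,0,0],
    [-0.3,0,0,0.03,0,0,-0.17],
    [-0.3,0,0,0.03,0,0,-0.17],
    [-0.3,0,0,0.03,0,0,-0.17],
    [-0.3,0,0,0.03,0,0,-0.171],
    [-0.3,0,0,0.03,0,0,0],
    [-0.3,0,0,0.012,0,0,0],
    [-0.3,0,0,0.004,0,0,0],
    [-0.3,0,0,0,0,0,0],
    [1,0,0,0,0,0,0]
  ]
}}

```text
time_s: 29.6
eef_pos: [400.4, -348.7, -10.9]
ee_rot: [0.001, 0.387, 0.922, -0.0]
force: [0.1, -0.0, -1.2]
grip_width: 0.451
grip_force: 0.0
```

>>> {"api": "send_rows", "payload": {
  "targets": [
    [1,0,0,0,0,0,0],
    [1,0,0,0,0,0,0],
    [1,0,0,0,0,0,0],
    [1,0,0,0,0,0,0],
    [1,0,0,0,0,0,0],
    [1,0,0,0,0,0,0],
    [1,0,0,-0.04,0,0,0],
    [1,0,0,-0.06,0,0,0],
    [1,0,0,-0.06,0,0,0],
    [1,0,0,-0.03,0,0,0]
  ]
}}

```text
time_s: 30.85
eef_pos: [400.5, -348.8, 181.5]
ee_rot: [0.002, 0.387, 0.922, -0.001]
force: [0.4, 0.1, 0.1]
grip_width: 0.142
grip_force: 39.0
```

```bash
python3 - <<'E'
from h import *
t,R,s=pose();print(t,np.degrees(close_dir()),s["joints"],s["grip_width"],s["grip_force"])
goto(405.2-22,353.6-39,180);goto(405.2,353.6,180,28.2)
goto(405.2,353.6,180,118.2)
E
```

```text
[ 400.45227295 -348.78323269  181.47405379] 44.52317982571587 [-9.37312401e-01  3.36787694e-01  1.50953862e+00 -4.28561966e-05
  1.29101877e+00 -1.71437810e+00] 0.14223306033754832 39.03374254703522
shift(tool,m) [0.4851, 0.4529, -0.0009]  tilt [ 0.002 -0.003 -1.   ]
shift(tool,m) [0.4974, 0.4959, -0.0009] turn az 0.2849 (do after shift)  tilt [ 0.002 -0.003 -1.   ]
shift(tool,m) [0.4974, 0.4959, -0.0009] turn az -1.2859 (do after shift)  tilt [ 0.002 -0.003 -1.   ]
```

>>> {"api": "send_rows", "payload": {
  "targets": [
    [1,0.038,0.04,0,0,0,0],
    [1,0.038,0.04,0,0,0,0],
    [1,0.038,0.04,0,0,0,0],
    [1,0.038,0.04,0,0,0,0],
    [1,0.038,0.04,0,0,0,0],
    [1,0.038,0.04,0,0,0,0],
    [1,0.038,0.04,0,0,0,0],
    [1,0.038,0.04,0,0,0,0],
    [1,0.038,0.04,0,0,0,0],
    [1,0.038,0.04,0,0,0,0]
  ]
}}

```text
time_s: 32.1
eef_pos: [418.5, 205.1, 178.2]
ee_rot: [0.0, 0.387, 0.922, 0.0]
force: [1.4, -0.6, 0.3]
grip_width: 0.135
grip_force: 39.1
```

>>> {"api": "send_rows", "payload": {
  "targets": [
    [1,0.038,0.04,0,0,0,0],
    [1,0.036,0.043,0,0,0,0],
    [1,0,0,0,0,0,0.14],
    [1,0,0,0,0,0,0.145],
    [1,0,0,0,0,0,0],
    [1,0,0,0,0,0,0],
    [1,0,0,0,0,0,0],
    [1,0,0,0,0,0,0],
    [1,0,0,0,0,0,0],
    [1,0,0,0,0,0,0]
  ]
}}

```text
time_s: 33.35
eef_pos: [426.1, 314.1, 178.3]
ee_rot: [-0.0, 0.514, 0.858, 0.0]
force: [-0.5, 0.0, 0.0]
grip_width: 0.135
grip_force: 39.1
```

```bash
python3 - <<'E'
from h import *
t,R,s=pose();print(t,np.degrees(close_dir()),s["joints"][5],s["grip_width"])
p=ctrl.capture("wrist")
a=fit(p,405,353.6,42,SQ,rng=12,yaws=range(15,45,3));print(a)
for z in (t[2]+20,t[2]+25): print("lid",fit(p,t[0],t[1],z,[(46,46,z)],rng=8,yaws=range(18,40,3)))
goto(a[0],a[1],30,a[2])
E
```

```text
[426.0935464  314.12070446 178.25139065] 28.1953034625084 -0.07836458159874354 0.1345455225068303
[408.3 355.1  28.6  93. ]
lid [426.  314.8  25.   76.7]
lid [425.3 317.3  28.2  73.7]
shift(tool,m) [0.0445, 0.0037, 0.1482] turn az -0.0070 (do after shift)  tilt [-0. -0. -1.]
```

>>> {"api": "send_rows", "payload": {
  "targets": [
    [1,0.044,0.0025,0,0,0,0],
    [1,0,0,0.04,0,0,0],
    [1,0,0,0.04,0,0,0],
    [1,0,0,0.04,0,0,0],
    [1,0,0,0.015,0,0,0],
    [1,0,0,0.008,0,0,0],
    [1,0,0,0.004,0,0,0],
    [1,0,0,0.003,0,0,0],
    [1,0,0,0,0,0,0],
    [1,0,0,0,0,0,0]
  ]
}}

```text
time_s: 34.65
eef_pos: [407.7, 354.2, 28.6]
ee_rot: [0.0, 0.514, 0.858, 0.0]
force: [-0.1, 0.8, -0.6]
grip_width: 0.132
grip_force: 39.1
```

>>> {"api": "send_rows", "payload": {
  "targets": [
    [1,0,0,0.001,0,0,0],
    [1,0,0,0.001,0,0,0],
    [1,0,0,0.001,0,0,0],
    [1,0,0,0,0,0,0],
    [1,0,0,0,0,0,0],
    [1,0,0,0,0,0,0],
    [1,0,0,0,0,0,0],
    [1,0,0,0,0,0,0],
    [1,0,0,0,0,0,0],
    [1,0,0,0,0,0,0]
  ]
}}

```text
time_s: 35.9
eef_pos: [407.5, 354.1, 25.2]
ee_rot: [-0.0, 0.514, 0.858, -0.0]
force: [-0.7, -0.4, -0.2]
grip_width: 0.137
grip_force: 39.1
```

>>> {"api": "send_rows", "payload": {
  "targets": [
    [1,0,0,0.001,0,0,0],
    [0.3,0,0,0,0,0,0],
    [0.3,0,0,0,0,0,0],
    [0.3,0,0,0,0,0,0],
    [0.3,0,0,-0.03,0,0,0],
    [-0.3,-0.02,0,-0.06,0,0,0],
    [-0.5,-0.02,0,-0.06,0,0,0],
    [-0.5,0,0,0,0,0,0],
    [-0.5,0,0,0,0,0,0],
    [-0.5,0,0,0,0,0,0]
  ]
}}

```text
time_s: 37.15
eef_pos: [425.4, 319.2, 171.4]
ee_rot: [-0.001, 0.513, 0.858, -0.001]
force: [-1.0, 0.3, -0.1]
grip_width: 0.747
grip_force: 0.0
```

```bash
python3 - <<'E'
from h import *
t,R,s=pose();print(t)
for n in ("wrist","side"):
  p=ctrl.capture(n)
  for z in (42,46,50): print(n,z,fit(p,407,354,z,[(46,46,z)],rng=10,yaws=range(15,45,3)))
  print(" bar",fit(p,407,354,60,[(28,14,60)],rng=6,yaws=range(106,136,3)),fit(p,407,354,64,[(28,14,64)],rng=6,yaws=range(106,136,3)))
  # black plug visible? mean darkness ring just below plate
  u=np.array(proj(p,(407,354,40)));print([np.round(p["img"][int(v),int(u[0])-2:int(u[0])+3].mean()) for v in range(int(u[1])-22,int(u[1])+24,2)])
goto(407,354,-20)
E
```

```text
[425.43924838 319.24260149 171.39437646]
wrist 42 [407.2 355.   27.7  80.2]
wrist 46 [406.9 354.9  28.3  86.6]
wrist 50 [406.5 355.5  28.3  92.1]
 bar [412.9 350.9 118.8  43.2] [412.4 351.5 118.8  42.8]
[np.float64(145.0), np.float64(156.0), np.float64(153.0), np.float64(146.0), np.float64(143.0), np.float64(129.0), np.float64(145.0), np.float64(147.0), np.float64(146.0), np.float64(146.0), np.float64(147.0), np.float64(146.0), np.float64(147.0), np.float64(146.0), np.float64(145.0), np.float64(145.0), np.float64(144.0), np.float64(143.0), np.float64(143.0), np.float64(134.0), np.float64(128.0), np.float64(140.0), np.float64(136.0)]
side 42 [402.5 361.6  42.1  67.8]
side 46 [402.7 355.9  41.9  67.7]
side 50 [402.8 350.3  41.8  67.7]
 bar [405.  355.  105.8  60.4] [405.2 349.4 105.7  60.4]
[np.float64(125.0), np.float64(124.0), np.float64(126.0), np.float64(126.0), np.float64(127.0), np.float64(124.0), np.float64(127.0), np.float64(113.0), np.float64(77.0), np.float64(64.0), np.float64(57.0), np.float64(62.0), np.float64(68.0), np.float64(61.0), np.float64(53.0), np.float64(53.0), np.float64(54.0), np.float64(53.0), np.float64(52.0), np.float64(46.0), np.float64(41.0), np.float64(49.0), np.float64(70.0)]
shift(tool,m) [0.0393, 0.0004, 0.1917]  tilt [-0.002 -0.001 -1.   ]
```

>>> {"api": "send_rows", "payload": {
  "targets": [
    [-0.6,0.039,0.0005,0,0,0,0],
    [-0.6,0,0,0.05,0,0,0],
    [-0.6,0,0,0.05,0,0,0],
    [-0.6,0,0,0.05,0,0,0],
    [-0.6,0,0,0.03,0,0,0],
    [-0.6,0,0,0.01,0,0,0],
    [-0.6,0,0,0,0,0,0],
    [-0.6,0,0,0,0,0,0],
    [1,0,0,0,0,0,0],
    [1,0,0,0,0,0,0]
  ]
}}

```text
time_s: 38.5
eef_pos: [408.6, 354.1, -16.2]
ee_rot: [0.0, 0.514, 0.858, 0.001]
force: [-0.6, -1.3, 5.7]
grip_width: 0.532
grip_force: 42.1
```

>>> {"api": "send_rows", "payload": {
  "targets": [
    [1,0,0,0,0,0,0],
    [1,0,0,0,0,0,0],
    [1,0,0,0,0,0,0],
    [1,0,0,0,0,0,0],
    [1,0,0,-0.02,0,0,0],
    [1,0,0,-0.05,0,0,0],
    [1,0,0,-0.06,0,0,0],
    [1,0,0,-0.06,0,0,0],
    [1,0,0,0,0,0,0],
    [1,0,0,0,0,0,0]
  ]
}}

```text
time_s: 39.75
eef_pos: [407.7, 353.6, 171.9]
ee_rot: [-0.0, 0.514, 0.858, -0.001]
force: [-0.1, -0.1, -2.4]
grip_width: 0.531
grip_force: 41.9
```

```bash
python3 - <<'E'
from h import *
t,R,s=pose();print(t,np.degrees(close_dir()),s["force"],s["grip_width"])
# left/right pan height from scene+side: fit outline at varied z, compare positions between cams
C=[ctrl.capture(n) for n in("scene","side")]
for nm,(x0,y0) in {"L":(577,91),"R":(597,-110)}.items():
  for z in (61,76,91,106,121):
    print(nm,z,[fit(p,x0,y0,z,[(220,110,z)],rng=16,yaws=range(2,10,2)).tolist() for p in C])
a=np.radians(5.5);c=np.array([577,93]);x,y=c-52*np.array([np.cos(a),np.sin(a)]);print(x,y);goto(x,y,170,5.5)
E
```

```text
[407.65099167 353.56794463 171.89746656] 28.18892411484232 [-0.07367721 -0.09738088 -2.42801205] 0.531199186722162
L 61 [[577.9, 89.0, 5.4, 91.5], [580.5, 94.4, 5.0, 83.4]]
L 76 [[582.6, 89.8, 5.2, 81.7], [568.9, 83.5, 5.3, 80.9]]
L 91 [[593.6, 101.7, 4.6, 80.0], [577.9, 66.6, 5.4, 74.1]]
L 106 [[598.8, 104.8, 4.1, 71.9], [578.8, 48.7, 5.7, 70.0]]
L 121 [[573.2, 105.9, 4.1, 50.8], [570.9, 79.5, 8.9, 26.1]]
R 61 [[581.6, -125.9, 5.8, 50.4], [602.8, -61.9, 5.1, 113.9]]
R 76 [[573.4, -119.5, 4.3, 103.0], [599.7, -76.7, 5.2, 117.7]]
R 91 [[587.2, -115.9, 7.4, 91.8], [596.6, -92.9, 4.8, 104.4]]
R 106 [[597.7, -109.9, 7.3, 83.6], [597.1, -107.6, 4.3, 98.2]]
R 121 [[600.7, -106.3, 5.9, 76.1], [597.0, -115.3, 5.2, 90.7]]
525.2393976849067 88.01602086894835
shift(tool,m) [-0.2896, -0.0216, 0.0012] turn az 0.3960 (do after shift)  tilt [-0.003 -0.002 -1.   ]
```

>>> {"api": "send_rows", "payload": {
  "targets": [
    [1,-0.048,-0.0035,0,0,0,0],
    [1,-0.048,-0.0035,0,0,0,0],
    [1,-0.048,-0.0035,0,0,0,0],
    [1,-0.048,-0.0035,0,0,0,0],
    [1,-0.048,-0.0035,0,0,0,0],
    [1,-0.05,-0.004,0,0,0,0],
    [1,0,0,0,0,0,0.13],
    [1,0,0,0,0,0,0.13],
    [1,0,0,0,0,0,0.136],
    [1,0,0,0,0,0,0]
  ]
}}

```text
time_s: 41.1
eef_pos: [525.8, 88.1, 171.6]
ee_rot: [-0.001, 0.672, 0.741, -0.001]
force: [-0.2, -0.3, -1.3]
grip_width: 0.531
grip_force: 41.8
```

>>> {"api": "send_rows", "payload": {
  "targets": [
    [1,0,0,0.04,0,0,0],
    [1,0,0,0.04,0,0,0],
    [1,0,0,0.015,0,0,0],
    [1,0,0,0.01,0,0,0],
    [1,0,0,0.006,0,0,0],
    [1,0,0,0.005,0,0,0],
    [1,0,0,0.005,0,0,0],
    [1,0,0,0.004,0,0,0],
    [1,0,0,0.002,0,0,0],
    [1,0,0,0,0,0,0]
  ]
}}

```text
time_s: 42.35
eef_pos: [526.2, 88.1, 45.8]
ee_rot: [-0.0, 0.672, 0.74, -0.0]
force: [-0.8, -0.6, -1.9]
grip_width: 0.537
grip_force: 41.8
```

Release, rise and move toward the large weight on the −y side, near (490,−455).

>>> {"api": "send_rows", "payload": {
  "targets": [
    [1,0,0,0.001,0,0,0],
    [1,0,0,0.001,0,0,0],
    [-0.4,0,0,0,0,0,0],
    [-0.4,0,0,0,0,0,0],
    [-0.4,0,0,0,0,0,0],
    [-0.4,0,0,0,0,0,0],
    [-0.4,0,0,-0.02,0,0,0],
    [-0.4,0,0,-0.05,0,0,0],
    [-0.4,0,0,-0.06,0,0,0],
    [-0.4,-0.04,0,-0.02,0,0,0]
  ]
}}

```text
time_s: 43.6
eef_pos: [531.1, 49.2, 197.6]
ee_rot: [0.002, 0.671, 0.741, 0.002]
force: [-0.1, 0.7, -0.3]
grip_width: 0.703
grip_force: 0.0
```

```bash
python3 - <<'E'
from h import *
t,R,s=pose();print(t,s["force"])
p=ctrl.capture("wrist")
a=fit(p,525,88,106,[(46,46,106)],rng=14,yaws=range(-4,14,3));b=fit(p,629,97,106,[(36,56,106)],rng=14,yaws=range(-4,14,3));print(a,b)
for q in("tin_square","tin_oblong","lid_square","lid_oblong"): print(q,[(np.round(d["point"]),round(d["score"],2),np.round(onz(p,d["point"],60)[:2])) for d in ctrl.landmark_of(q,p)][:2])
S=[ctrl.capture(n) for n in("scene","side")]
for z in (100,106,112,118): print(z,[fit(c,597,-110,z,[(220,110,z)],rng=14,yaws=range(2,10,2)).tolist() for c in S])
for q in("weight_large_a","weight_medium_a","weight_small"):
  for c in S: print(q,[(np.round(d["point"]),round(d["score"],2),np.round(onz(c,d["point"],0)[:2])) for d in ctrl.landmark_of(q,c) if d["score"]>.3])
goto(485,-457,200)
E
```

```text
[531.08956001  49.22570726 197.62608817] [-0.11995919  0.68286028 -0.29842989]
[526.5  90.3   5.7  71.6] [642.4  86.7   6.8  85.3]
tin_square []
tin_oblong [(array([372., 158.]), 0.86, array([631.,  95.]))]
lid_square [(array([275., 159.]), 0.75, array([527.,  84.]))]
lid_oblong [(array([380., 158.]), 0.82, array([639.,  96.]))]
100 [[591.1, -113.7, 7.3, 89.7], [595.0, -98.6, 4.8, 108.8]]
106 [[595.2, -113.7, 5.9, 85.1], [597.2, -95.2, 4.6, 101.2]]
112 [[599.6, -110.8, 6.0, 80.8], [595.3, -101.4, 4.6, 101.3]]
118 [[596.1, -109.1, 6.0, 78.1], [593.8, -107.9, 5.3, 100.0]]
weight_large_a [(array([154., 196.]), 0.48, array([ 473., -452.])), (array([433., 277.]), 0.44, array([471., 449.]))]
weight_large_a [(array([278., 397.]), 0.78, array([ 482., -464.])), (array([273., 168.]), 0.59, array([517., 254.])), (array([295., 308.]), 0.44, array([ 534., -253.])), (array([256., 127.]), 0.41, array([474., 465.]))]
weight_medium_a [(array([173., 210.]), 0.67, array([ 506., -362.])), (array([388., 301.]), 0.58, array([594., 345.]))]
weight_medium_a [(array([290., 351.]), 0.68, array([ 514., -364.])), (array([298., 149.]), 0.38, array([601., 343.])), (array([255., 129.]), 0.34, array([473., 455.]))]
weight_small [(array([200., 224.]), 0.38, array([ 526., -253.]))]
weight_small [(array([293., 305.]), 0.57, array([ 531., -245.]))]
shift(tool,m) [-0.4989, -0.0934, -0.0064]  tilt [-0.  0. -1.]
```

>>> {"api": "send_rows", "payload": {
  "targets": [
    [-0.4,-0.055,-0.01,0,0,0,0],
    [-0.4,-0.055,-0.01,0,0,0,0],
    [-0.4,-0.055,-0.01,0,0,0,0],
    [-0.4,-0.055,-0.01,0,0,0,0],
    [-0.4,-0.055,-0.01,0,0,0,0],
    [-0.4,-0.055,-0.01,0,0,0,0],
    [-0.4,-0.055,-0.01,0,0,0,0],
    [-0.4,-0.055,-0.011,0,0,0,0],
    [-0.4,-0.059,-0.012,0,0,0,0],
    [-0.4,0,0,0,0,0,0]
  ]
}}

```text
time_s: 45.5
eef_pos: [483.7, -460.7, 192.1]
ee_rot: [-0.001, 0.674, 0.739, -0.0]
force: [-0.1, 1.5, -0.1]
grip_width: 0.7
grip_force: 0.0
```

```bash
cat >> h.py <<'E'
def hue_blobs(p):
    hsv=cv2.cvtColor(p["img"],cv2.COLOR_RGB2HSV);m=((hsv[...,0]>8)&(hsv[...,0]<28)&(hsv[...,1]>150)&(hsv[...,2]>70)).astype(np.uint8)
    n,l,st,ce=cv2.connectedComponentsWithStats(m);return [(st[i],ce[i]) for i in range(1,n) if st[i,4]>15]
def weight(p,x,y,D,H):
    """fit circle of body top and base"""
    return fit(p,x,y,H,[(D,0,H),(D,0,0)],rng=14,yaws=[0])
E
python3 - <<'E'
from h import *
t,R,s=pose();print(t)
p=ctrl.capture("wrist")
a=weight(p,484,-458,34,28);print(a)
for st,c in hue_blobs(p): print(st,np.round(c),np.round(onz(p,c,17)[:2]))
goto(a[0],a[1],-22)
E
```

```text
[ 483.70491129 -460.66542048  192.06267864]
[ 482.5 -458.6    7.8   39.8]
[301  88  23  24 432] [312.  99.] [ 515. -359.]
[261 168  27  28 588] [274. 182.] [ 481. -458.]
[472 310  39  28 359] [491. 321.] [ 817. -635.]
shift(tool,m) [-0.0002, -0.002, 0.2146]  tilt [-0.001  0.001 -1.   ]
```

>>> {"api": "send_rows", "payload": {
  "targets": [
    [-0.4,0,-0.002,0.05,0,0,0],
    [-0.4,0,0,0.05,0,0,0],
    [-0.4,0,0,0.05,0,0,0],
    [-0.4,0,0,0.04,0,0,0],
    [-0.4,0,0,0.018,0,0,0],
    [-0.4,0,0,0.006,0,0,0],
    [-0.4,0,0,0,0,0,0],
    [1,0,0,0,0,0,0],
    [1,0,0,0,0,0,0],
    [1,0,0,0,0,0,0]
  ]
}}

```text
time_s: 46.8
eef_pos: [483.7, -458.2, -18.5]
ee_rot: [0.001, 0.672, 0.74, -0.0]
force: [-1.3, 1.2, 6.1]
grip_width: 0.381
grip_force: 39.3
```

>>> {"api": "send_rows", "payload": {
  "targets": [
    [1,0,0,0,0,0,0],
    [1,0,0,0,0,0,0],
    [1,0,0,0,0,0,0],
    [1,0,0,0,0,0,0],
    [1,0,0,-0.03,0,0,0],
    [1,0,0,-0.05,0,0,0],
    [1,0,0,-0.06,0,0,0],
    [1,0,0,-0.06,0,0,0],
    [1,0,0,0,0,0,0],
    [1,0,0,0,0,0,0]
  ]
}}

```text
time_s: 48.05
eef_pos: [483.0, -457.0, 178.7]
ee_rot: [-0.001, 0.672, 0.74, 0.0]
force: [0.5, 0.4, -2.5]
grip_width: 0.376
grip_force: 40.4
```

```bash
python3 - <<'E'
from h import *
t,R,s=pose();print(t,s["force"],s["grip_width"],s["grip_force"],np.degrees(close_dir()))
goto(560,-114,170)
E
```

```text
[ 483.01198778 -457.03757233  178.6719358 ] [ 0.45730064  0.40014236 -2.51405072] 0.37615837868474145 40.35264730453491 5.499809661439214
shift(tool,m) [0.3341, 0.1095, 0.0091]  tilt [-0.001  0.002 -1.   ]
```

>>> {"api": "send_rows", "payload": {
  "targets": [
    [1,0.048,0.015,0,0,0,0],
    [1,0.048,0.015,0,0,0,0],
    [1,0.048,0.015,0,0,0,0],
    [1,0.048,0.015,0,0,0,0],
    [1,0.048,0.015,0,0,0,0],
    [1,0.048,0.015,0,0,0,0],
    [1,0.046,0.016,0,0,0,0],
    [1,0,0,0,0,0,0],
    [1,0,0,0.03,0,0,0],
    [1,0,0,0.03,0,0,0]
  ]
}}

```text
time_s: 49.3
eef_pos: [556.0, -115.3, 117.6]
ee_rot: [-0.001, 0.673, 0.74, -0.0]
force: [1.1, 0.1, -2.4]
grip_width: 0.374
grip_force: 40.3
```

>>> {"api": "send_rows", "payload": {
  "targets": [
    [1,0,0,0.02,0,0,0],
    [1,0,0,0.006,0,0,0],
    [1,0,0,0.006,0,0,0],
    [1,0,0,0.005,0,0,0],
    [1,0,0,0.005,0,0,0],
    [1,0,0,0,0,0,0],
    [1,0,0,0,0,0,0],
    [1,0,0,0,0,0,0],
    [1,0,0,0,0,0,0],
    [1,0,0,0,0,0,0]
  ]
}}

```text
time_s: 50.55
eef_pos: [557.0, -115.0, 77.9]
ee_rot: [0.0, 0.672, 0.74, 0.0]
force: [0.2, -1.4, 0.6]
grip_width: 0.38
grip_force: 40.6
```

>>> {"api": "send_rows", "payload": {
  "targets": [
    [0,0,0,0,0,0,0],
    [0,0,0,0,0,0,0],
    [0,0,0,0,0,0,0],
    [0,0,0,0,0,0,0],
    [0,0,0,-0.03,0,0,0],
    [0,0,0,-0.05,0,0,0],
    [-0.4,-0.05,0,-0.03,0,0,0],
    [-0.4,-0.06,-0.015,0,0,0,0],
    [-0.4,-0.06,-0.025,0,0,0,0],
    [-0.4,-0.04,-0.015,0,0,0,0]
  ]
}}

```text
time_s: 51.8
eef_pos: [521.9, -329.2, 187.7]
ee_rot: [-0.0, 0.673, 0.74, -0.0]
force: [0.8, -0.5, 0.6]
grip_width: 0.696
grip_force: 0.0
```

>>> {"api": "send_rows", "payload": {
  "targets": [
    [-0.4,-0.03,-0.01,0,0,0,0],
    [-0.4,0,0,0,0,0,0],
    [-0.4,0,0,0,0,0,0],
    [-0.4,0,0,0,0,0,0],
    [-0.4,0,0,0,0,0,0],
    [-0.4,0,0,0,0,0,0],
    [-0.4,0,0,0,0,0,0],
    [-0.4,0,0,0,0,0,0],
    [-0.4,0,0,0,0,0,0],
    [-0.4,0,0,0,0,0,0]
  ]
}}

```text
time_s: 53.05
eef_pos: [515.8, -357.7, 187.8]
ee_rot: [-0.0, 0.672, 0.74, 0.0]
force: [0.2, -0.1, -0.2]
grip_width: 0.705
grip_force: 0.0
```

```bash
python3 - <<'E'
from h import *
t,R,s=pose();print(t,s["grip_width"])
p=ctrl.capture("wrist")
a=weight(p,513,-361,27,22);print(a)
for st,c in hue_blobs(p): print(st,np.round(c),np.round(onz(p,c,14)[:2]))
goto(a[0],a[1],-19)
S=[ctrl.capture(n) for n in("scene","side")]
for q,(x,y) in {"R":(597,-109),"L":(577,91)}.items():
 for z in (70,80,90,100,110): print(q,z,[fit(c,x,y,z,[(220,110,z)],rng=14,yaws=[5]).tolist() for c in S])
E
```

```text
[ 515.84946424 -357.66314836  187.80126278] 0.705004754437519
[ 516.  -360.7    3.3   40.5]
[289  78  18  19 252] [297.  87.] [ 529. -245.]
[266 175  20  22 349] [275. 185.] [ 515. -359.]
[425 389   7  12  31] [428. 396.] [ 793. -679.]
shift(tool,m) [-0.0031, -0.0002, 0.2068]  tilt [-0.  0. -1.]
R 70 [[570.4, -123.0, 6.5, 112.8], [603.9, -97.5, 8.3, 57.8]]
R 80 [[581.7, -118.3, 7.0, 104.6], [598.6, -85.9, 4.2, 79.1]]
R 90 [[583.1, -114.9, 6.9, 103.5], [596.4, -96.6, 4.8, 70.9]]
R 100 [[591.2, -115.9, 4.0, 94.6], [611.7, -99.9, -0.1, 79.3]]
R 110 [[592.7, -110.3, 6.0, 93.7], [610.8, -97.9, -2.5, 79.0]]
L 70 [[575.7, 87.5, 5.3, 91.2], [578.1, 92.6, 4.4, 42.7]]
L 80 [[583.2, 90.0, 5.2, 90.6], [576.1, 82.6, 3.8, 42.5]]
L 90 [[590.0, 100.7, 4.7, 89.2], [575.4, 78.4, -0.0, 41.7]]
L 100 [[596.9, 102.9, 4.5, 87.5], [574.6, 112.9, -2.0, 41.7]]
L 110 [[567.5, 102.5, 4.7, 57.5], [573.2, 100.1, 1.2, 42.1]]
```

>>> {"api": "send_rows", "payload": {
  "targets": [
    [-0.4,-0.002,0,0.05,0,0,0],
    [-0.4,0,0,0.05,0,0,0],
    [-0.4,0,0,0.05,0,0,0],
    [-0.4,0,0,0.04,0,0,0],
    [-0.4,0,0,0.012,0,0,0],
    [-0.4,0,0,0,0,0,0],
    [-0.4,0,0,0,0,0,0],
    [1,0,0,0,0,0,0],
    [1,0,0,0,0,0,0],
    [1,0,0,0,0,0,0]
  ]
}}

```text
time_s: 54.45
eef_pos: [516.4, -360.0, -13.0]
ee_rot: [0.001, 0.672, 0.74, -0.0]
force: [-2.9, 0.8, 5.9]
grip_width: 0.265
grip_force: 38.9
```

>>> {"api": "send_rows", "payload": {
  "targets": [
    [1,0,0,0,0,0,0],
    [1,0,0,0,0,0,0],
    [1,0,0,0,0,0,0],
    [1,0,0,0,0,0,0],
    [1,0,0,-0.03,0,0,0],
    [1,0,0,-0.05,0,0,0],
    [1,0,0,-0.06,0,0,0],
    [1,0,0,-0.06,0,0,0],
    [1,0,0,0,0,0,0],
    [1,0,0,0,0,0,0]
  ]
}}

```text
time_s: 55.7
eef_pos: [515.7, -359.2, 184.8]
ee_rot: [-0.001, 0.672, 0.74, 0.0]
force: [-0.2, 0.1, -1.7]
grip_width: 0.266
grip_force: 39.3
```

```bash
python3 - <<'E'
from h import *
t,R,s=pose();print(t,s["force"],s["grip_width"],s["grip_force"])
p=ctrl.capture("scene");print([(np.round(c),np.round(onz(p,c,20)[:2]),st[4]) for st,c in hue_blobs(p)])
goto(605,-110,170)
E
```

```text
[ 515.68096895 -359.23662415  184.75483369] [-0.16142384  0.11584508 -1.66284794] 0.26579278568325854 39.313777685165405
[]
shift(tool,m) [0.2393, 0.113, 0.0144]  tilt [-0.002  0.002 -1.   ]
```

>>> {"api": "send_rows", "payload": {
  "targets": [
    [1,0.04,0.024,0,0,0,0],
    [1,0.04,0.024,0,0,0,0],
    [1,0.04,0.024,0,0,0,0],
    [1,0.04,0.024,0,0,0,0],
    [1,0.04,0.024,0,0,0,0],
    [1,0.04,0.023,0,0,0,0],
    [1,0,0,0,0,0,0],
    [1,0,0,0.03,0,0,0],
    [1,0,0,0.03,0,0,0],
    [1,0,0,0.02,0,0,0]
  ]
}}

```text
time_s: 57.0
eef_pos: [633.9, -107.7, 102.8]
ee_rot: [-0.002, 0.673, 0.74, -0.001]
force: [0.7, -0.0, -0.3]
grip_width: 0.268
grip_force: 39.4
```

>>> {"api": "send_rows", "payload": {
  "targets": [
    [1,0,0,0.006,0,0,0],
    [1,0,0,0.006,0,0,0],
    [1,0,0,0.006,0,0,0],
    [1,0,0,0.005,0,0,0],
    [1,0,0,0.002,0,0,0],
    [1,0,0,0,0,0,0],
    [1,0,0,0,0,0,0],
    [1,0,0,0,0,0,0],
    [1,0,0,0,0,0,0],
    [1,0,0,0,0,0,0]
  ]
}}

```text
time_s: 58.25
eef_pos: [635.4, -107.0, 80.8]
ee_rot: [0.0, 0.672, 0.74, 0.0]
force: [0.3, -0.6, -0.1]
grip_width: 0.267
grip_force: 39.6
```

>>> {"api": "send_rows", "payload": {
  "targets": [
    [0.1,0,0,0,0,0,0],
    [0.1,0,0,0,0,0,0],
    [0.1,0,0,0,0,0,0],
    [0.1,0,0,0,0,0,0],
    [0.1,0,0,-0.03,0,0,0],
    [0.1,0,0,-0.05,0,0,0],
    [0.1,0,0,-0.03,0,0,0],
    [-0.2,-0.05,-0.035,0,0,0,0],
    [-0.2,-0.05,-0.035,0,0,0,0],
    [-0.2,-0.05,-0.03,0,0,0,0]
  ]
}}

```text
time_s: 59.5
eef_pos: [549.1, -267.3, 191.1]
ee_rot: [0.0, 0.672, 0.74, 0.0]
force: [1.0, 0.3, 0.5]
grip_width: 0.596
grip_force: 0.0
```

>>> {"api": "send_rows", "payload": {
  "targets": [
    [-0.2,0,-0.02,0,0,0,0],
    [-0.2,0,0,0,0,0,0],
    [-0.2,0,0,0,0,0,0],
    [-0.2,0,0,0,0,0,0],
    [-0.2,0,0,0,0,0,0],
    [-0.2,0,0,0,0,0,0],
    [-0.2,0,0,0,0,0,0],
    [-0.2,0,0,0,0,0,0],
    [-0.2,0,0,0,0,0,0],
    [-0.2,0,0,0,0,0,0]
  ]
}}

```text
time_s: 60.75
eef_pos: [530.3, -267.8, 190.8]
ee_rot: [0.0, 0.672, 0.74, -0.0]
force: [0.2, -0.8, -0.1]
grip_width: 0.6
grip_force: 0.0
```

```bash
cat >> h.py <<'E'
def fitz(p,x,y,z0,z1,yaw=5.3):
    """pan lip height with x,y held"""
    g=[];
    for z in np.arange(z0,z1,2):
        r=fit(p,x,y,z,[(220,110,z)],rng=0,yaws=[yaw]);g.append((r[3],z,r[0],r[1]))
    return g
def panh(p,nm):
    g=cv2.GaussianBlur(cv2.cvtColor(p["img"],cv2.COLOR_RGB2GRAY).astype(np.float32),(0,0),1.0)
    gx=cv2.Sobel(g,cv2.CV_32F,1,0);gy=cv2.Sobel(g,cv2.CV_32F,0,1)
    P,N=outline(220,110,80);best=[]
    a=np.radians(5.3);M=np.array([[np.cos(a),np.sin(a)],[-np.sin(a),np.cos(a)]])
    for z in np.arange(60,122,1.0):
      b=0
      for ex in range(-5,6):
        for ey in range(-3,4):
          c=np.array({"L":(577.5,90.),"R":(597.,-109.)}[nm])+[ex,ey]
          X=np.c_[P@M+c,np.full(len(P),z)];u=np.array([proj(p,q) for q in X[::4]],np.float32);v=np.array([proj(p,q) for q in (X+np.c_[N@M,np.zeros(len(P))])[::4]],np.float32);n=v-u;n/=np.linalg.norm(n,axis=1,keepdims=True)
          s=np.mean(np.minimum(abs(cv2.remap(gx,u[:,0],u[:,1],1)[:,0]*n[:,0]+cv2.remap(gy,u[:,0],u[:,1],1)[:,0]*n[:,1]),100))-0.3*(abs(ex)+abs(ey))
          b=max(b,s)
      best.append((round(float(b),1),z))
    return sorted(best)[::-1][:4]
E
python3 - <<'E'
from h import *
t,R,s=pose();print(t,s["grip_width"])
p=ctrl.capture("wrist");print([(st.tolist(),np.round(c),np.round(onz(p,c,12)[:2])) for st,c in hue_blobs(p)])
a=weight(p,529,-247,21,18);print(a);goto(a[0],a[1],-14)
for n in("scene","side"):
  c=ctrl.capture(n)
  for m in "LR": print(n,m,panh(c,m))
E
```

```text
[ 530.31777944 -267.84546695  190.82427565] 0.6003356155797066
[([308, 0, 45, 48, 1685], array([330.,  21.]), array([571., -85.])), ([405, 4, 45, 40, 1097], array([429.,  22.]), array([679., -73.])), ([270, 157, 15, 17, 203], array([277., 165.]), array([ 529., -245.]))]
[ 531.2 -243.6    5.3   16.3]
shift(tool,m) [0.0241, 0.0032, 0.2048]  tilt [ 0. -0. -1.]
scene L [(77.8, np.float64(74.0)), (77.7, np.float64(75.0)), (77.7, np.float64(73.0)), (77.5, np.float64(72.0))]
scene R [(84.6, np.float64(101.0)), (84.6, np.float64(100.0)), (84.6, np.float64(99.0)), (84.5, np.float64(102.0))]
side L [(57.5, np.float64(80.0)), (57.5, np.float64(79.0)), (57.0, np.float64(81.0)), (57.0, np.float64(78.0))]
side R [(70.5, np.float64(88.0)), (70.3, np.float64(89.0)), (70.1, np.float64(91.0)), (69.8, np.float64(92.0))]
```

>>> {"api": "send_rows", "payload": {
  "targets": [
    [-0.2,0.03,0.02,-0.025,0,0,0],
    [-0.2,0.03,0.02,-0.025,0,0,0],
    [-0.2,0.03,0.02,-0.024,0,0,0],
    [-0.2,0.03,0.022,0,0,0,0],
    [-0.2,0,0,0,0,0,0],
    [-0.2,0,0,0,0,0,0],
    [-0.2,0,0,0,0,0,0],
    [-0.2,0,0,0,0,0,0],
    [-0.2,0,0,0,0,0,0],
    [-0.2,0,0,0,0,0,0]
  ]
}}

```text
time_s: 62.15
eef_pos: [600.4, -140.7, 264.8]
ee_rot: [-0.0, 0.672, 0.74, 0.0]
force: [-0.5, 0.4, 0.6]
grip_width: 0.594
grip_force: 0.0
```

```bash
cat >> h.py <<'E'
def panfit(p,nm):
    """pan lip height: outline 220x110 with x,y,yaw,z free"""
    x,y={"L":(577.5,90.),"R":(597.,-109.)}[nm];out=[]
    for z in range(64,122,3):
        r=fit(p,x,y,z,[(220,110,z),(216,106,z)],rng=6,yaws=[4,5,6]);out.append((float(r[3]),z,float(r[0]),float(r[1])))
    return sorted(out)[::-1][:4]
E
python3 - <<'E'
from h import *
print(pose()[0]);p=ctrl.capture("wrist");save(p,"w9")
for m in "LR": print(m,panfit(p,m))
E
```

```text
[ 600.37940529 -140.67413832  264.81962536]
L [(40.6, 67, 576.3, 94.8), (39.4, 70, 575.4, 94.1), (38.5, 64, 576.0, 96.0), (38.4, 73, 575.7, 93.3)]
R [(78.5, 82, 593.9, -106.8), (77.8, 91, 591.3, -107.4), (77.4, 85, 593.0, -106.7), (75.3, 94, 592.4, -107.2)]
```

>>> {"api": "send_rows", "payload": {
  "targets": [
    [-0.2,-0.032,-0.027,0.02,0,0,0],
    [-0.2,-0.032,-0.027,0.03,0,0,0],
    [-0.2,-0.033,-0.027,0.03,0,0,0],
    [-0.2,0,0,0,0,0,0],
    [-0.2,0,0,0,0,0,0],
    [-0.2,0,0,0,0,0,0],
    [-0.2,0,0,0,0,0,0],
    [-0.2,0,0,0,0,0,0],
    [-0.2,0,0,0,0,0,0],
    [-0.2,0,0,0,0,0,0]
  ]
}}

```text
time_s: 63.45
eef_pos: [529.1, -244.8, 184.8]
ee_rot: [-0.0, 0.672, 0.74, 0.0]
force: [-0.5, -0.1, 0.1]
grip_width: 0.599
grip_force: 0.0
```

```bash
python3 - <<'E'
from h import *
print(pose()[0]);p=ctrl.capture("wrist");b=[(st.tolist(),np.round(c),np.round(onz(p,c,12),1)[:2]) for st,c in hue_blobs(p)];print(b)
x,y=min((q[2] for q in b),key=lambda v:np.hypot(v[0]-529,v[1]+245));goto(x,y,-22)
E
```

```text
[ 529.13041587 -244.80147415  184.84182443]
[([307, 26, 44, 50, 1673], array([329.,  50.]), array([571.6, -91.8])), ([405, 35, 44, 37, 1048], array([428.,  52.]), array([680.5, -81.2])), ([269, 177, 15, 16, 203], array([276., 185.]), array([ 529.1, -245. ]))]
shift(tool,m) [-0.0002, -0.0, 0.2068]  tilt [ 0.  0. -1.]
```

>>> {"api": "send_rows", "payload": {
  "targets": [
    [-0.2,0,0,0.05,0,0,0],
    [-0.2,0,0,0.05,0,0,0],
    [-0.2,0,0,0.05,0,0,0],
    [-0.2,0,0,0.04,0,0,0],
    [-0.2,0,0,0.012,0,0,0],
    [-0.2,0,0,0.004,0,0,0],
    [-0.2,0,0,0,0,0,0],
    [1,0,0,0,0,0,0],
    [1,0,0,0,0,0,0],
    [1,0,0,0,0,0,0]
  ]
}}

```text
time_s: 64.75
eef_pos: [529.6, -245.1, -20.1]
ee_rot: [0.001, 0.672, 0.74, 0.0]
force: [-1.0, -0.1, 5.4]
grip_width: 0.21
grip_force: 38.9
```

>>> {"api": "send_rows", "payload": {
  "targets": [
    [1,0,0,0,0,0,0],
    [1,0,0,0,0,0,0],
    [1,0,0,0,0,0,0],
    [1,0,0,0,0,0,0],
    [1,0,0,-0.03,0,0,0],
    [1,0,0,-0.05,0,0,0],
    [1,0,0,-0.06,0,0,0],
    [1,0,0,-0.06,0,0,0],
    [1,0,0,0,0,0,0],
    [1,0,0,0,0,0,0]
  ]
}}

```text
time_s: 66.0
eef_pos: [528.7, -244.5, 178.0]
ee_rot: [-0.001, 0.672, 0.74, -0.0]
force: [0.1, -0.5, -1.3]
grip_width: 0.213
grip_force: 39.1
```

>>> {"api": "send_rows", "payload": {
  "targets": [
    [1,0.031,0.027,0,0,0,0],
    [1,0.031,0.027,0,0,0,0],
    [1,0.032,0.027,0,0,0,0],
    [1,0,0,0,0,0,0],
    [1,0,0,0.04,0,0,0],
    [1,0,0,0.03,0,0,0],
    [1,0,0,0.02,0,0,0],
    [1,0,0,0.008,0,0,0],
    [1,0,0,0.005,0,0,0],
    [1,0,0,0,0,0,0]
  ]
}}

```text
time_s: 67.25
eef_pos: [600.7, -143.7, 76.0]
ee_rot: [0.0, 0.672, 0.74, 0.0]
force: [0.1, -0.0, -0.3]
grip_width: 0.206
grip_force: 39.2
```

>>> {"api": "send_rows", "payload": {
  "targets": [
    [1,0,0,0.004,0,0,0],
    [1,0,0,0.004,0,0,0],
    [1,0,0,0,0,0,0],
    [1,0,0,0,0,0,0],
    [1,0,0,0,0,0,0],
    [1,0,0,0,0,0,0],
    [1,0,0,0,0,0,0],
    [1,0,0,0,0,0,0],
    [1,0,0,0,0,0,0],
    [1,0,0,0,0,0,0]
  ]
}}

```text
time_s: 68.5
eef_pos: [600.8, -143.5, 67.9]
ee_rot: [0.0, 0.672, 0.74, 0.0]
force: [-0.8, 0.9, -0.7]
grip_width: 0.207
grip_force: 39.4
```

>>> {"api": "send_rows", "payload": {
  "targets": [
    [1,0,0,0.003,0,0,0],
    [1,0,0,0,0,0,0],
    [0.3,0,0,0,0,0,0],
    [0.3,0,0,0,0,0,0],
    [0.3,0,0,0,0,0,0],
    [0.3,0,0,0,0,0,0],
    [0.3,0,0,-0.03,0,0,0],
    [0.3,0,0,-0.05,0,0,0],
    [0.3,0,0,-0.06,0,0,0],
    [0.3,0,0,-0.055,0,0,0]
  ]
}}

```text
time_s: 69.75
eef_pos: [600.5, -143.4, 262.1]
ee_rot: [0.0, 0.672, 0.74, 0.0]
force: [0.6, -0.3, -0.5]
grip_width: 0.351
grip_force: 0.0
```

>>> {"api": "send_rows", "payload": {
  "targets": [
    [0.3,-0.04,0,0,0,0,0],
    [0.3,0,0,0,0,0,0],
    [0.3,0,0,0,0,0,0],
    [0.3,0,0,0,0,0,0],
    [0.3,0,0,0,0,0,0],
    [0.3,0,0,0,0,0,0],
    [0.3,0,0,0,0,0,0],
    [0.3,0,0,0,0,0,0],
    [0.3,0,0,0,0,0,0],
    [0.3,0,0,0,0,0,0]
  ]
}}

```text
time_s: 71.0
eef_pos: [604.6, -183.3, 259.8]
ee_rot: [0.0, 0.672, 0.74, -0.0]
force: [-0.0, -0.1, 0.2]
grip_width: 0.355
grip_force: 0.0
```

```bash
python3 - <<'E'
from h import *
t=pose()[0];print(t);p=ctrl.capture("wrist")
print([(st.tolist(),np.round(c),np.round(onz(p,c,100),1)[:2]) for st,c in hue_blobs(p)])
# edge profiles: per pan, apparent x-ends along rows of pan y offsets at plane z=91
g=cv2.GaussianBlur(cv2.cvtColor(p["img"],cv2.COLOR_RGB2GRAY).astype(np.float32),(0,0),0.8)
a=np.radians(5.3);ux=np.array([np.cos(a),np.sin(a)]);uy=np.array([-np.sin(a),np.cos(a)])
for nm,c in (("L",(577.5,89.5)),("R",(597.,-109.))):
  for off in (-40,-25,0,25,40):
    s=np.arange(-135,135.5,.5);X=[np.r_[np.array(c)+k*ux+off*uy,91.] for k in s];u=np.array([proj(p,q) for q in X],np.float32)
    v=cv2.remap(g,u[:,0],u[:,1],1)[:,0];d=np.gradient(v)
    lo=np.where(s<-92)[0];hi=np.where(s>92)[0]
    f=lambda I:[(float(s[i]),round(float(d[i]),1)) for i in sorted(I,key=lambda i:-abs(d[i]))[:12] if abs(d[i])==max(abs(d[max(0,i-3):i+4]))][:3]
    print(nm,off,f(lo),f(hi))
E
```

```text
[ 604.5623538  -183.34838636  259.83418071]
[([224, 107, 31, 31, 738], array([239., 122.]), array([ 556.5, -114.4])), ([300, 110, 23, 24, 424], array([311., 122.]), array([ 635.8, -106.6])), ([269, 144, 16, 17, 212], array([276., 152.]), array([ 600.9, -143.3]))]
L -40 [(-135.0, 0.0), (-134.5, 0.0), (-134.0, 0.0)] [(92.5, 0.0), (93.0, 0.0), (93.5, 0.0)]
L -25 [(-135.0, 0.0), (-134.5, 0.0), (-134.0, 0.0)] [(92.5, 0.0), (93.0, 0.0), (93.5, 0.0)]
L 0 [(-135.0, 0.0), (-134.5, 0.0), (-134.0, 0.0)] [(92.5, 0.0), (93.0, 0.0), (93.5, 0.0)]
L 25 [(-135.0, 0.0), (-134.5, 0.0), (-134.0, 0.0)] [(92.5, 0.0), (93.0, 0.0), (93.5, 0.0)]
L 40 [(-135.0, 0.0), (-134.5, 0.0), (-134.0, 0.0)] [(92.5, 0.0), (93.0, 0.0), (93.5, 0.0)]
R -40 [(-112.0, -10.1), (-107.0, 3.9)] [(123.0, -17.7), (102.0, -12.3), (104.5, 10.7)]
R -25 [(-111.5, -5.5), (-107.5, 4.1)] [(124.0, -18.5), (102.0, -9.0)]
R 0 [(-107.0, 5.3), (-119.0, -4.9)] [(126.0, -18.8), (102.0, -10.0), (105.5, 8.4)]
R 25 [(-113.0, 2.4), (-107.0, 2.4), (-109.5, -1.8)] [(129.0, -18.5), (102.0, -14.8), (105.5, 13.4)]
R 40 [(-107.0, 6.2), (-112.5, 3.9), (-117.0, -3.0)] [(130.0, -18.8), (103.0, -10.2), (105.5, 9.6)]
```

>>> {"api": "send_rows", "payload": {
  "targets": [
    [0.3,0.045,-0.009,-0.01,0,0,0],
    [0.3,0.045,-0.009,-0.01,0,0,0],
    [0.3,0,0,0,0,0,0],
    [0.3,0,0,0,0,0,0],
    [0.3,0,0,0,0,0,0],
    [0.3,0,0,0,0,0,0],
    [0.3,0,0,0,0,0,0],
    [0.3,0,0,0,0,0,0],
    [0.3,0,0,0,0,0,0],
    [0.3,0,0,0,0,0,0]
  ]
}}

```text
time_s: 72.3
eef_pos: [578.0, -95.5, 279.8]
ee_rot: [0.0, 0.672, 0.74, 0.0]
force: [0.1, -0.5, 0.7]
grip_width: 0.352
grip_force: 0.0
```

```bash
cat > prof.py <<'E'
from h import *
t=pose()[0];print(t);p=ctrl.capture("wrist")
g=cv2.GaussianBlur(cv2.cvtColor(p["img"],cv2.COLOR_RGB2GRAY).astype(np.float32),(0,0),0.7)
a=np.radians(5.3);ux=np.array([np.cos(a),np.sin(a)]);uy=np.array([-np.sin(a),np.cos(a)])
for nm,c in (("L",(577.5,89.5)),("R",(597.,-109.))):
  V=[]
  s=np.arange(-130,131,1.)
  for off in (-30,-20,-10,0,10,20,30,40):
    if nm=="R" and off<-10: continue
    u=np.array([proj(p,np.r_[np.array(c)+k*ux+off*uy,91.]) for k in s],np.float32);V.append(cv2.remap(g,u[:,0],u[:,1],1)[:,0])
  D=np.median(np.gradient(np.array(V),axis=1),axis=0)
  for I in (s<-92,s>92):
    print(nm," ".join("%d:%.0f"%(k,d) for k,d in zip(s[I],D[I]) if abs(d)>=2))
E
python3 prof.py
```

```text
[578.02219465 -95.4579507  279.83363712]
L -113:4 -112:9 -111:13 -110:8 -108:-11 -107:-6 -106:9 -105:17 -104:11 -103:5
L 101:-2 102:-8 103:-17 104:-21 105:-7 106:10 107:19 108:10 109:-4 110:-11 111:-9 112:-4
R -114:3 -113:3 -111:-9 -110:-8 -108:11 -107:12 -106:7 -105:2
R 99:-3 100:-8 101:-16 102:-18 103:-10 104:5 105:14 106:12 108:-7 109:-10 110:-7 111:-4 120:-3 121:-8 122:-17 123:-24 124:-22 125:-24 126:-20 127:-10 128:-3
```

The apparent pan lengths are equal (211.8 against 212.2 mm), so the beam is level to about 1 mm. A last check of the tins, then I hand in.

```bash
python3 - <<'E'
from h import *
p=ctrl.capture("wrist")
print(fit(p,526,89,131,[(46,46,131)],rng=12,yaws=range(-4,14,3)),fit(p,526,89,127,[(46,46,127)],rng=12,yaws=range(-4,14,3)))
print(fit(p,630,97,131,[(36,56,131)],rng=12,yaws=range(-4,14,3)))
for q in("tin_square","tin_oblong","lid_square","lid_oblong","figurine"): print(q,[(np.round(d["point"]),round(d["score"],2),np.round(onz(p,d["point"],121 if "lid" in q else 85)[:2])) for d in ctrl.landmark_of(q,p)][:2])
print(ctrl.sense()["time_s"]); print(ctrl.finish_job())
E
```

```text
[530.2  78.7   5.3  55.4] [529.8  79.6   5.8  56.2]
[622.   86.1   7.7  58.5]
tin_square [(array([247.,  13.]), 0.56, array([527.,  91.]))]
tin_oblong [(array([338.,  14.]), 0.6, array([629., 101.])), (array([290., 192.]), 0.58, array([ 597., -108.]))]
lid_square [(array([241.,   2.]), 0.57, array([525.,  90.]))]
lid_oblong []
figurine [(array([305., 253.]), 0.8, array([ 627., -193.])), (array([240.,   5.]), 0.24, array([519.,  99.]))]
72.65
the job is handed in; nothing more can be done
None
```

I handed the job in at 72.7 s: the square and oblong tins have their own lids on and stand on the left pan, 350 g (200 + 100 + 50) is on the right, and the pans read level to about 1 mm; the last fits of the two lids were poor, so I judge them seated from earlier checks, and no verdict came back.

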